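# Hold a round flask down on a vortex mixer

## Task

Turn the mixer's speed knob fully anticlockwise (seen from above) to its end stop. Then take the round flask out of its cork ring, set it upright in the mixer's sprung ring cradle and press it down, by pushing on the flask, until the cradle is at or near the bottom of its travel. Finish while holding: still touching the flask and keeping it upright and the cradle compressed, do not let go; do not ram the glass, and leave the conical flask, the beaker and the dishes where they stand.

Things in the scene. Friction and masses are not known exactly. Their poses are not given: they have to be found in the camera images.
- mixer: vortex mixer, a low off-white box 250 x 150 mm (x by y) with a flat deck 85 mm above the bench, fixed to the bench; origin at the centre of its underside, z up, its x axis runs along its length from the knob end to the cradle end. The knob axis is at x = -65 mm, y = 0 and the cradle axis at x = +55 mm, y = 0 in this frame
- speed_knob (a joint): angle of the speed knob (rad): 0 at the fully anticlockwise end stop, grows as it turns clockwise seen from above, 4.5 at the other stop; light friction of about 0.04 N m, stays where left. At 0 its grip bar lies along the mixer's x axis, the white mark on the bar pointing away from the cradle, at the longest dial tick
- speed_knob_grip (a point): black speed knob: a 44 mm disc, 8 mm thick, carrying an upright grip bar 42 mm long, 14 mm thick, 32 mm high (its top 44 mm above the deck). This point is on the knob's vertical axis, 37 mm above the deck and 7 mm below the top of the bar; x runs along the bar (turning with it), the white mark on the -x half
- cradle (a joint): how far the sprung ring cradle is pressed down (m): 0 at the top, 0.015 at the bottom stop. The spring starts at 3 N and reaches 15 N at the bottom; the flask's own weight does not move it
- cradle_top (a point): centre of the top edge of the cradle, a black ring 72 mm outside, 52 mm inside, 18 mm high, on a coil spring; at rest its top is 42 mm above the deck. It slides vertically (this point goes down with it). The round bulb seats on its inner edge, the bulb's centre then about 19 mm above this point
- cork_ring: cork ring in which the flask stands, 84 mm outside, 48 mm inside, 26 mm high, fixed to the bench; origin at the centre of its underside
- flask: round-bottomed flask of amber glass with a white stopper, 126 mm tall in all, about 0.16 kg, loose: bulb 64 mm in diameter, straight neck 22 mm in diameter from 62 to 112 mm up, lip 27 mm in diameter from 112 to 116 mm, stopper 20 mm in diameter above. Origin at the lowest point of the bulb, z along the neck. It turns freely about z
- flask_neck (a point): middle of the flask's neck, on its axis, 88 mm above the bulb's lowest point: where to grip it
- flask_bulb (a point): centre of the flask's round bulb, 32 mm above its lowest point and 56 mm below point flask_neck
- conical: bystander: stoppered flat-bottomed conical flask of the same amber glass, 72 mm across, 110 mm tall; origin at the centre of its underside
- beaker: bystander: clear glass beaker 66 mm across, 85 mm tall; origin at the centre of its underside
- dishes: bystander: stack of three flat dishes 90 mm across, 45 mm tall in all; origin at the centre of its underside
Not all that is in view belongs to the job. Leave any green look-alike of the flask alone. There is more than one size of the cork_ring; the one meant has the size given above.

How it is judged:
On the way, in this order (a step that is already met when the one before it is completed fails the run):
1. the speed knob is at its anticlockwise end stop, with the cradle not yet pressed (value of joint speed_knob below 0.08 rad and value of joint cradle below 0.002 m), for 0.2 s.
2. the flask has been lifted clear of its cork ring (z of flask_bulb in the frame of cork_ring above 0.08 m and contact force between flask and cork_ring below 0.01 N), for 0.1 s.
3. the flask is seated in the cradle and presses it down (value of joint cradle above 0.009 m and horizontal distance between flask_bulb and cradle_top below 0.006 m), for 0.2 s.
At the end, for the whole second after the job is handed in: Knob within 0.08 rad of its anticlockwise stop; bulb seated in the cradle, centred within 6 mm; flask within 0.2 rad of upright and still; cradle at least 9 mm down of 15, pressed through the flask with over 6 N; gripper still touching the flask (all of step 3 and value of joint speed_knob below 0.08 rad and distance between flask_bulb and cradle_top below 0.026 m and angle between flask's own z axis and vertical below 0.2 rad and contact force between flask and cradle above 6 N and (contact force between flask and the fingers above 2 N or contact force between flask and the arm above 2 N) and linear speed of flask below 0.02 m/s); the arm keeps its last pose, push and grip.
It fails at once if the flask is rammed into the cradle with more than 80 N (contact force between flask and cradle above 80 N).
It fails at once if the conical flask is displaced by 30 mm or tipped (distance of conical from where it was at the start of the episode above 0.03 m or angle between conical's own z axis and vertical above 0.4 rad).
It fails at once if the beaker is displaced by 30 mm or tipped (distance of beaker from where it was at the start of the episode above 0.03 m or angle between beaker's own z axis and vertical above 0.4 rad).
It fails at once if the dishes are displaced by 30 mm or tipped (distance of dishes from where it was at the start of the episode above 0.03 m or angle between dishes's own z axis and vertical above 0.4 rad).
It also fails if it takes over 72 s, if anything falls off the work surface, if the arm or the gripper's body presses on something with over 40 N, if the wrist force passes 120 N, or if a joint passes its speed limit or range.

## Robot

A 7-joint arm with a two-finger parallel gripper is mounted at the origin on the work surface. World frame = base frame: x ahead of the robot, y to its left, z up, the work surface at z = 0. Lengths are in m, angles in rad, forces in N, time in s.
With the tool pointing down it reaches from about 0.4 to 0.85 m from the base axis. Payload 10.4 kg.
Tool frame: the origin (TCP) lies at the very end of the fingers, on their centre line; the grasp point (between the pads) lies 19 mm behind it; z points along the fingers, y is the direction in which the jaws open and shut (so a half turn about z gives the same grasp; the last joint's range is limited). The gripper opens to 87 mm and grips with 3 to 60 N. Pads are 19 mm wide; open, the fingers measure 117 mm over their backs; the gripper's body (75 mm by 190 mm) begins 51 mm behind the grasp point.
Start: joints at [1.276, 0.332, -0.065, 1.46, 0.022, 1.35, -0.088], TCP at [0.168, -0.602, 0.188] pointing down, gripper open.
Joint ranges: [-2.6, 2.6], [-0.5, 2.12], [-1.47, 1.34], [0.16, 2.42], [-1.27, 4.41], [0.06, 2.06], [-2.6, 2.6]. Speed limits (rad/s): [2.22, 2.22, 2.79, 2.79, 3.14, 3.14, 3.14].

## Interface

Orientations are given as a unit quaternion [x, y, z, w].
In Python, from bench import r gives the robot as it stands.
- The arm moves only by the tool move_arm, never from a script. Its argument "deltas" is a list of rows, each a list of 5 numbers: the gripper's target within -1 to 1 (fully open at 1, half-way at 0, shut at -1), then the shift along the tool's x, y, z as a fraction of full scale, then the turn about the tool's z as a fraction of full scale. A call has 1 to 12 rows; each row shifts and turns the commanded pose from where the row before left it, along the tool's axes as they then stand; what a row does not reach is not made up. Full scale, the value 1, is 2.5 cm for a shift and 90 degrees for a turn. A row lasts 1/12 s, in which the tool goes at most 41.7 mm and 7.16 degrees, less where a joint would pass 70% of its speed; a pose out of reach is approached as far as the arm can. A call with a number of a shift or a turn outside -1 to 1 is refused whole. A call with a gripper value outside its range is refused whole. The fingers move at their own pace and stop on an object; "squeeze" is the grip in N (left out, the last holds). Time passes only in rows, so rows that do not move let the fingers close. It gives the time, the measured TCP pose, the force and the opening at its end, in the units of the state.
- r.read_state(): the state, without advancing time (a new reading comes with each control period).
- r.camera(name): name is "side" or "top" or "wrist"; returns the picture (480x640x3 uint8, red, green, blue); there is no depth.
- r.camera_info(name): a dict with "K" (3x3 intrinsics, pixels), "R" (3x3) and "t" (3): a world point X has camera coordinates R X + t; the wrist camera has in their place "hand_eye" (4x4, takes a point from camera to tool coordinates, whose origin is the TCP and whose axes are the flange's). Camera axes: x right, y down, z forward; pixel columns grow to the right and rows downward; lengths in m; the calibration is good to about 2 mm. The wrist camera is an equidistant fisheye: a pixel r from the principal point sees the ray r / f radians off the axis. A picture is of the moment at which its call begins: read the wrist's pose just before it. camera_info takes no time and is no camera call.
- r.close_job(): hands the job in, once; it reports no verdict.
Trained networks look in the newest picture that a camera, given by its name, has taken for a name from the list of things; names that differ only in an ending like _2 or _b are one class to them, and where a whole thing is asked for, a point or a joint stands for the part that bears it (a point fixed in the world has none). Each returns a list of dicts, best first, with "confidence" (0 to 1); they miss things now and then, are a little off and sometimes report something else, mostly with a low value. They report only what shows in the picture. A call takes as long as a camera call. They do not tell look-alikes from the thing itself.
- r.boxes_of(camera, label): "position" ([x, y, z] in m, in the coordinates of the camera as it stood for that picture, good to about 4 mm: the middle of the surface that is visible of it).
- r.tip_of(camera, label): "position" ([x, y, z] in m, in the coordinates of the camera as it stood for that picture, good to about 4 mm: a listed point, or the origin of a listed thing).
The state is a dict: "time": time; "joint_positions": joint angles; "joint_vel": joint speeds; "joint_torque": joint torques, N m; "ee_pos": TCP position; "eef_rot": TCP orientation; "ft_force": force on the tool from outside, world axes, zero at the start; "torque": the same for the moment, N m; "width": finger opening in m.
Only numpy, scipy, OpenCV 4.12 (cv2) and the standard library are available. Lean on these libraries where they do the work, as an engineer would, in place of code of your own. Each camera call takes 0.05 s, during which the arm holds its last target.

## Working session

There is one attempt and no reset: what is moved stays moved. The work goes in short steps, Python scripts to look and compute and a tool call to move; the robot and the scene stay as the last step left them, time stands still between calls to the robot, and variables do not carry over. Pictures are saved under pics/ and viewed, and the job is handed in when it is done.

Besides the shell and the picture viewer there is one more tool, called after ">>>" by a JSON object that holds its "api" and its "payload", one argument or row to a line. move_arm: Moves the arm, as the interface text tells. Shift numbers are shares of 2.5 cm and turn numbers shares of 90 degrees, none past 1 either way. Its arguments: {"type":"object","properties":{"deltas":{"type":"array","items":{"type":"array","items":{"type":"number"}}},"squeeze":{"type":"number"}},"required":["deltas"]}

```bash
ls; mkdir -p pics
python3 - <<'E'
from bench import r
import cv2,numpy as np
s=r.read_state(); print({k:np.round(v,3) for k,v in s.items()})
for c in ["side","top"]:
    im=r.camera(c); cv2.imwrite(f"pics/{c}0.png",im[:,:,::-1])
    inf=r.camera_info(c); R=np.array(inf["R"]);t=np.array(inf["t"])
    print(c,"K",np.round(inf["K"],1).tolist(), "cam at",np.round(-R.T@t,3))
    for l in ["mixer","speed_knob_grip","cradle_top","cork_ring","flask","flask_neck","flask_bulb","conical","beaker","dishes"]:
        for d in r.tip_of(c,l)[:4]:
            p=np.array(d["position"]); q=np.array(inf["K"])@p; print(l,round(d["confidence"],2),np.round(R.T@(p-t),4),np.round(q[:2]/q[2]))
E
```

```text
pics
{'time': np.float64(0.0), 'joint_positions': array([ 1.276,  0.333, -0.065,  1.461,  0.022,  1.35 , -0.089]), 'joint_vel': array([ 0.   , -0.001, -0.001, -0.   , -0.001,  0.   ,  0.002]), 'joint_torque': array([-0.0000e+00, -6.2326e+01,  2.4000e-02, -3.8989e+01, -6.1000e-02,
        4.0000e-02,  0.0000e+00]), 'ee_pos': array([ 0.168, -0.602,  0.188]), 'eef_rot': array([ 0.991,  0.135, -0.   , -0.001]), 'ft_force': array([ 0.048,  0.955, -0.73 ]), 'torque': array([-0.023,  0.028, -0.033]), 'width': np.float64(0.087)}
side K [[542.0, 0.0, 318.2], [0.0, 542.0, 234.7], [0.0, 0.0, 1.0]] cam at [ 0.274 -0.605  0.965]
mixer 0.71 [0.552  0.1214 0.0019] [290. 266.]
speed_knob_grip 0.55 [0.4919 0.1371 0.1225] [258. 235.]
cradle_top 0.67 [0.608  0.1101 0.1274] [313. 223.]
cradle_top 0.66 [ 0.605   0.4177 -0.0012] [262. 181.]
cork_ring 0.94 [ 0.5909 -0.068   0.0014] [344. 323.]
cork_ring 0.86 [ 0.5647 -0.1968  0.0025] [364. 379.]
cork_ring 0.59 [ 0.7145 -0.2253  0.0041] [437. 359.]
flask 0.88 [ 0.5654 -0.199   0.0158] [365. 376.]
flask 0.75 [ 0.5559 -0.3159 -0.0006] [392. 436.]
flask 0.61 [
[... 870 characters left out ...]
 256.]
cork_ring 0.65 [ 5.913e-01 -7.560e-02 -3.000e-04] [363. 246.]
cork_ring 0.64 [ 0.7105 -0.2236  0.0032] [418. 199.]
flask 0.83 [ 0.56   -0.3135 -0.0016] [455. 255.]
flask 0.81 [ 0.5672 -0.1997  0.0142] [412. 254.]
flask 0.7 [ 0.4469 -0.2192 -0.0006] [420. 300.]
flask_neck 0.96 [ 0.4508 -0.2147  0.0899] [425. 300.]
flask_neck 0.86 [ 0.5569 -0.3103  0.0862] [462. 256.]
flask_neck 0.62 [ 0.5596 -0.1938  0.1015] [416. 255.]
flask_bulb 0.87 [ 0.4546 -0.2167  0.0305] [421. 298.]
flask_bulb 0.66 [ 0.5532 -0.3126  0.0324] [458. 258.]
flask_bulb 0.64 [ 0.5628 -0.1985  0.0463] [414. 255.]
beaker 0.75 [ 0.7772 -0.075   0.002 ] [361. 175.]
dishes 0.83 [ 6.017e-01  4.210e-01 -4.000e-04] [172. 247.]
```

View pics/side0.png

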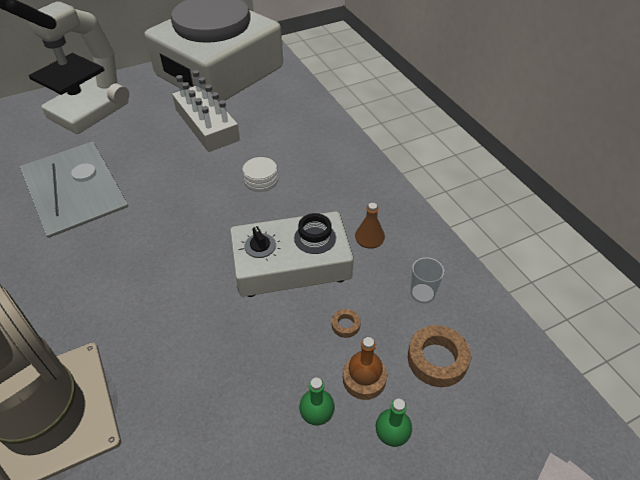

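View pics/top0.png

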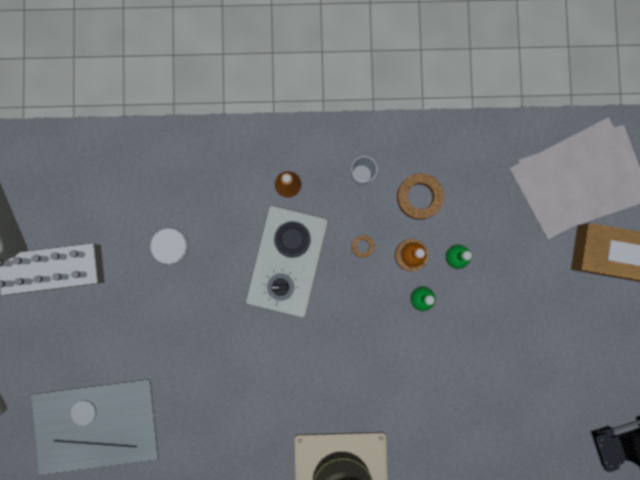

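Run:
```python
import cv2
a=cv2.imread("pics/side0.png")[190:290,200:350]; cv2.imwrite("pics/side0k.png",cv2.resize(a,None,fx=5,fy=5,interpolation=cv2.INTER_CUBIC))
a=cv2.imread("pics/top0.png")[215:325,240:340]; cv2.imwrite("pics/top0k.png",cv2.resize(a,None,fx=5,fy=5,interpolation=cv2.INTER_CUBIC))
```

```text
(no output)
```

View pics/side0k.png

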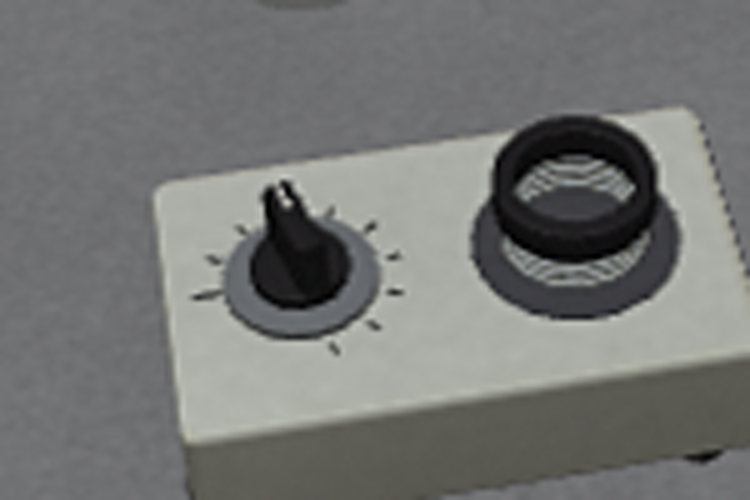

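View pics/top0k.png

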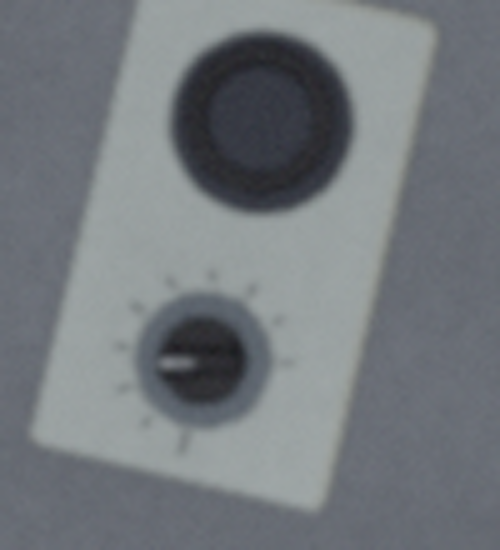

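The top view shows the mark at about (272,288), pointing along +y. The long tick points toward -x, so the knob needs roughly 74° anticlockwise. The amber flask is at (414,255), with green look-alikes at (422,299) and (458,257). I'll go toward the mixer in an arc.

```bash
cat > h.py <<'E'
from bench import r
import numpy as np, cv2
from scipy.spatial.transform import Rotation as Ro
def pose():
    s=r.read_state(); R=Ro.from_quat(s["eef_rot"]).as_matrix(); return np.array(s["ee_pos"]),R,s
def plan(tgt,yaw=None):
    "total tool-axis shift in units of 2.5cm; yaw=desired jaw (tool y) angle deg; turn in units of 90deg (applied after)"
    p,R,s=pose(); d=R.T@(np.array(tgt)-p)/0.025
    jy=np.degrees(np.arctan2(R[1,1],R[0,1])); print("t",round(s["time"],2),"pos",p.round(4),"jaw",round(jy,2),"tilt z",R[:,2].round(3),"F",np.round(s["ft_force"],1),"w",round(s["width"],4)); print("shift units",d.round(2))
    if yaw is not None:
        t=((jy-yaw)+90)%180-90; print("turn total deg (tool+)",round(t,2),"units",round(t/90,3))
def wrist(labels,save=None):
    p,R,s=pose(); im=r.camera("wrist"); H=np.array(r.camera_info("wrist")["hand_eye"])
    if save: cv2.imwrite(save,im[:,:,::-1])
    for l in labels:
        for d in r.tip_of("wrist",l)[:4]:
            q=(H@np.append(d["position"],1))[:3]; print(l,round(d["confidence"],2),(R@q+p).round(4))
E
python3 -c "
from h import *
plan([0.45,-0.3,0.30],16)"
```

```text
t 1.1 pos [ 0.1678 -0.6021  0.1884] jaw -74.43 tilt z [ 0. -0. -1.] F [ 0.4 -0.6 -0.7] w 0.0868
shift units [14.12 -8.61 -4.47]
turn total deg (tool+) 89.57 units 0.995
```

>>> {"api": "move_arm", "payload": {
  "deltas": [
    [1,0.7,-0.43,-0.3,0],
    [1,0.7,-0.43,-0.3,0],
    [1,0.7,-0.43,-0.3,0],
    [1,0.7,-0.43,-0.3,0],
    [1,0.7,-0.43,-0.3,0],
    [1,0.7,-0.43,-0.3,0],
    [1,0.7,-0.43,-0.3,0],
    [1,0.7,-0.43,-0.3,0],
    [1,0.7,-0.43,-0.3,0],
    [1,0.7,-0.43,-0.3,0],
    [1,0.7,-0.43,-0.3,0],
    [1,0.7,-0.43,-0.3,0]
  ]
}}

```text
time: 2.1
ee_pos: [0.336, -0.4206, 0.2789]
eef_rot: [0.991, 0.135, 0.0, 0.0]
ft_force: [0.5, 0.3, -0.2]
width: 0.0869
```

>>> {"api": "move_arm", "payload": {
  "deltas": [
    [1,0.5,-0.4,0,0],
    [1,0.5,-0.4,0,0],
    [1,0.5,-0.4,0,0],
    [1,0.5,-0.4,0,0],
    [1,0.5,-0.4,0,0],
    [1,0.5,-0.4,0,0],
    [1,0.5,-0.4,0,0],
    [1,0.5,-0.4,0,0],
    [1,0.5,-0.4,0,0]
  ]
}}

```text
time: 2.85
ee_pos: [0.4201, -0.3039, 0.2785]
eef_rot: [0.991, 0.135, 0.0, 0.0]
ft_force: [-0.3, -0.6, -0.3]
width: 0.0867
```

>>> {"api": "move_arm", "payload": {
  "deltas": [
    [1,0,0,0,-0.07],
    [1,0,0,0,-0.07],
    [1,0,0,0,-0.07],
    [1,0,0,0,-0.07],
    [1,0,0,0,-0.07],
    [1,0,0,0,-0.07],
    [1,0,0,0,-0.07],
    [1,0,0,0,-0.07],
    [1,0,0,0,-0.07],
    [1,0,0,0,-0.07],
    [1,0,0,0,-0.07],
    [1,0,0,0,-0.07]
  ]
}}

```text
time: 3.85
ee_pos: [0.4197, -0.3045, 0.2785]
eef_rot: [0.698, 0.716, -0.0, 0.0]
ft_force: [-0.6, 0.7, 0.2]
width: 0.0871
```

```bash
python3 -c "
from h import *
plan([0.50,0.03,0.30],2)
wrist(['cork_ring','flask','flask_neck','flask_bulb'],'pics/w1.png');print(r.read_state()['joint_positions'])"
```

```text
t 3.85 pos [ 0.4197 -0.3045  0.2785] jaw 1.48 tilt z [ 0. -0. -1.] F [-0.6  0.7  0.2] w 0.0871
shift units [13.29  3.56 -0.86]
turn total deg (tool+) -0.52 units -0.006
cork_ring 0.8 [ 0.5862 -0.0739 -0.0021]
cork_ring 0.63 [ 7.165e-01 -2.262e-01  5.000e-04]
cork_ring 0.59 [ 0.5622 -0.1973 -0.0019]
flask 0.87 [ 0.5649 -0.2     0.0134]
flask 0.79 [ 5.583e-01 -3.148e-01 -5.000e-04]
flask 0.66 [ 0.4557 -0.2187 -0.005 ]
flask_neck 0.94 [ 0.5571 -0.3082  0.0829]
flask_neck 0.85 [ 0.5641 -0.1961  0.1025]
flask_neck 0.72 [ 0.4526 -0.2197  0.0848]
flask_bulb 0.89 [ 0.4521 -0.216   0.0307]
flask_bulb 0.66 [ 0.5558 -0.3096  0.0298]
[ 0.91478564  0.08555939 -0.3994545   1.57349223  0.03341578  1.48913694
  0.5306621 ]
```

View pics/w1.png

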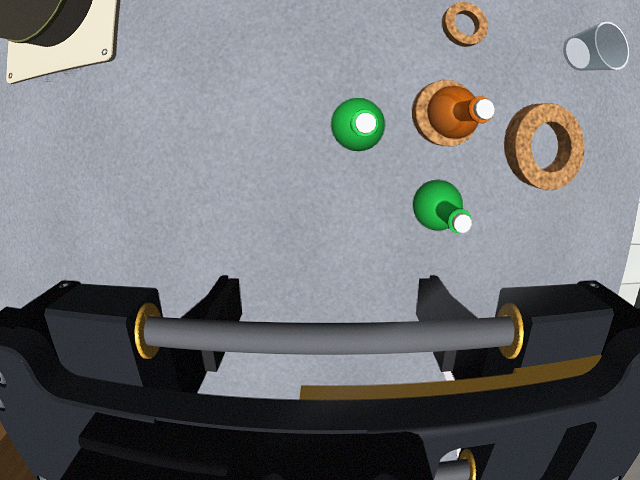

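The wrist view shows the amber flask at (460,110), sitting in the middle-sized ring, and it agrees with the other cameras at about (0.564,-0.197). Next I go to the knob.

>>> {"api": "move_arm", "payload": {
  "deltas": [
    [1,1,0.25,0,0],
    [1,1,0.25,0,0],
    [1,1,0.25,0,0],
    [1,1,0.25,0,0],
    [1,1,0.25,0,0],
    [1,1,0.25,0,0],
    [1,1,0.25,0,0],
    [1,1,0.25,0,0],
    [1,1,0.25,0,0],
    [1,1,0.25,0,0],
    [1,1,0.25,0,0],
    [1,1,0.25,0,0]
  ]
}}

```text
time: 5.1
ee_pos: [0.4886, -0.0018, 0.2786]
eef_rot: [0.701, 0.713, 0.0, 0.0]
ft_force: [0.2, -0.4, 0.0]
width: 0.0867
```

```bash
python3 -c "
from h import *
plan([0.491,0.14,0.20],2)
wrist(['mixer','speed_knob_grip','cradle_top'],'pics/w2.png')
plan([0.491,0.14,0.20],2)
wrist(['mixer','speed_knob_grip','cradle_top'])"
```

```text
t 5.1 pos [ 0.4886 -0.0018  0.2786] jaw 1.0 tilt z [ 0.001 -0.    -1.   ] F [ 0.2 -0.4  0. ] w 0.0867
shift units [5.67 0.19 3.14]
turn total deg (tool+) -1.0 units -0.011
mixer 0.6 [ 0.552   0.1215 -0.0014]
speed_knob_grip 0.8 [0.4912 0.1389 0.1179]
t 5.3 pos [ 0.4885 -0.0028  0.2783] jaw 1.14 tilt z [-0. -0. -1.] F [ 0.5 -1.1  0.3] w 0.0871
shift units [5.71 0.21 3.13]
turn total deg (tool+) -0.86 units -0.01
mixer 0.61 [ 0.5657 -0.1979  0.001 ]
mixer 0.57 [ 0.554  0.122 -0.002]
mixer 0.49 [ 0.5656 -0.1994  0.0156]
speed_knob_grip 0.47 [ 0.5647 -0.1969  0.1052]
```

View pics/w2.png

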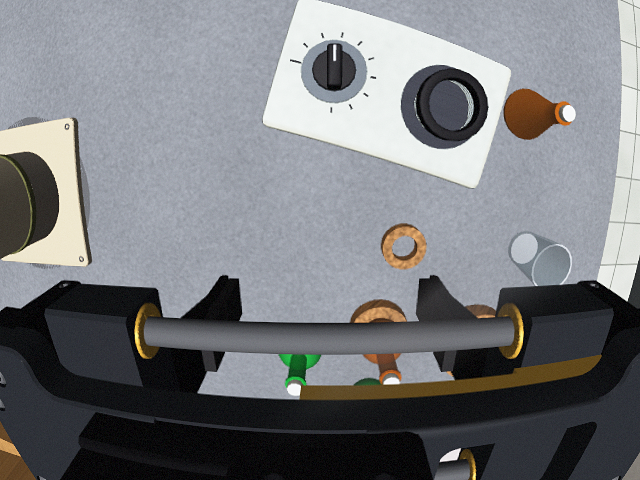

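>>> {"api": "move_arm", "payload": {
  "deltas": [
    [1,0.95,0.03,0,0],
    [1,0.95,0.03,0,0],
    [1,0.95,0.03,0,0],
    [1,0.95,0.03,0,0],
    [1,0.95,0.03,0.5,0],
    [1,0.95,0.03,0.5,0],
    [1,0,0,0.6,0],
    [1,0,0,0.6,0],
    [1,0,0,0.6,0],
    [1,0,0,0.6,0],
    [1,0,0,0,0]
  ]
}}

```text
time: 6.42
ee_pos: [0.4889, 0.138, 0.1907]
eef_rot: [0.7, 0.714, -0.002, -0.001]
ft_force: [-0.5, -0.4, 0.5]
width: 0.0869
```

```bash
python3 -c "
from h import *
plan([0.491,0.1395,0.105],2)
wrist(['mixer','speed_knob_grip','cradle_top'],'pics/w3.png')"
```

```text
t 6.42 pos [0.4889 0.138  0.1907] jaw 1.07 tilt z [-0.004 -0.001 -1.   ] F [-0.5 -0.4  0.5] w 0.0869
shift units [0.06 0.1  3.43]
turn total deg (tool+) -0.93 units -0.01
mixer 0.72 [0.5528 0.1238 0.0016]
speed_knob_grip 0.94 [0.4912 0.1417 0.1207]
cradle_top 0.89 [0.6096 0.108  0.1236]
```

View pics/w3.png

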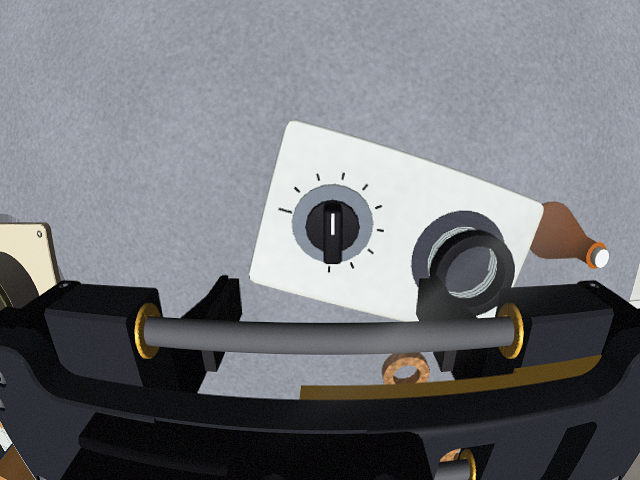

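>>> {"api": "move_arm", "payload": {
  "deltas": [
    [1,0.08,0.09,0.6,0],
    [1,0,0,0.6,0],
    [1,0,0,0.6,0],
    [1,0,0,0.6,0],
    [1,0,0,0.6,0],
    [1,0,0,0.43,0],
    [1,0,0,0,0]
  ]
}}

```text
time: 7.2
ee_pos: [0.4916, 0.1411, 0.1063]
eef_rot: [0.7, 0.714, -0.001, -0.001]
ft_force: [-0.9, 0.4, 0.4]
width: 0.087
```

>>> {"api": "move_arm", "payload": {
  "deltas": [
    [-1,0,0,0,0],
    [-1,0,0,0,0],
    [-1,0,0,0,0],
    [-1,0,0,0,0],
    [-1,0,0,0,0],
    [-1,0,0,0,0],
    [-1,0,0,0,0],
    [-1,0,0,0,0]
  ],
  "squeeze": 15
}}

```text
time: 7.87
ee_pos: [0.4923, 0.1415, 0.1077]
eef_rot: [0.7, 0.714, 0.0, 0.0]
ft_force: [-0.5, 0.4, 0.1]
width: 0.0418
```

```bash
python3 -c "
from h import *
plan([0.491,0.14,0.105],2);print(r.read_state()['torque'])"
```

```text
t 7.87 pos [0.4923 0.1415 0.1077] jaw 1.17 tilt z [ 0. -0. -1.] F [-0.5  0.4  0.1] w 0.0418
shift units [-0.06 -0.05  0.11]
turn total deg (tool+) -0.83 units -0.009
[-0.01294347 -0.08164018  0.02224618]
```

>>> {"api": "move_arm", "payload": {
  "deltas": [
    [-1,-0.05,-0.03,0.08,0],
    [-1,0,0,0,0],
    [-1,0,0,0,0],
    [-1,0,0,0,0],
    [-1,0,0,0,0],
    [-1,0,0,0,0],
    [-1,0,0,0,0]
  ]
}}

```text
time: 8.45
ee_pos: [0.4916, 0.1403, 0.1056]
eef_rot: [0.7, 0.714, 0.0, 0.0]
ft_force: [0.5, -0.2, -0.0]
width: 0.0021
```

```bash
python3 -c "
from h import *
wrist(['speed_knob_grip','cradle_top'],'pics/w4.png')
im=r.camera('side');cv2.imwrite('pics/s4.png',cv2.resize(im[150:330,180:420,::-1],None,fx=3,fy=3))
plan([0.491,0.14,0.105],2)"
```

```text
speed_knob_grip 0.82 [0.4904 0.1411 0.1183]
cradle_top 0.63 [ 0.5522  0.1204 -0.0007]
cradle_top 0.6 [0.6079 0.1102 0.1256]
t 8.65 pos [0.4916 0.1403 0.1056] jaw 1.17 tilt z [ 0. -0. -1.] F [ 0.1 -0.   0.7] w 0.0007
shift units [-0.01 -0.02  0.02]
turn total deg (tool+) -0.83 units -0.009
```

View pics/w4.png

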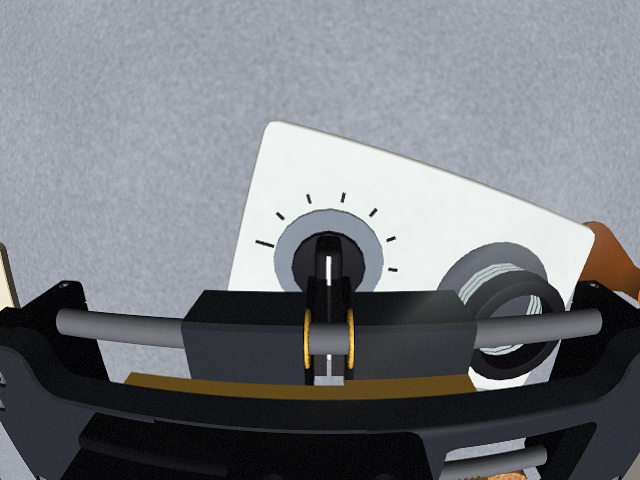

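View pics/s4.png

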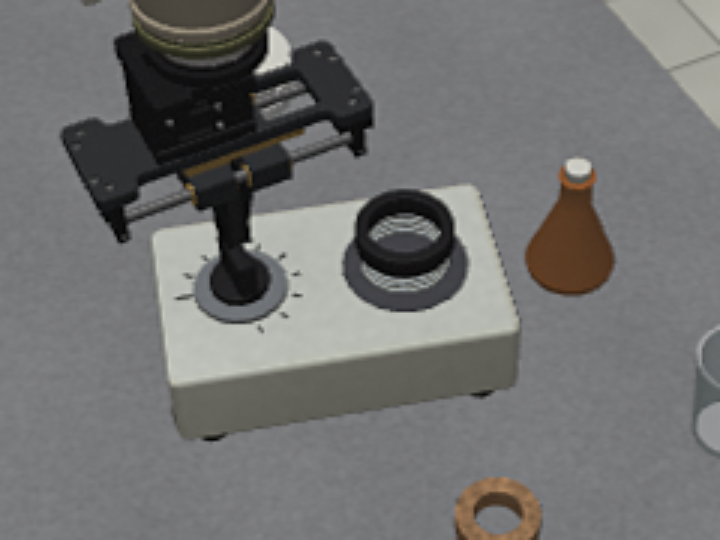

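```bash
python3 -c "
import cv2
a=cv2.imread('pics/w4.png')[220:400,240:420];cv2.imwrite('pics/w4z.png',cv2.resize(a,None,fx=3.3,fy=3.3,interpolation=cv2.INTER_CUBIC))"
```

```text
(no output)
```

View pics/w4z.png

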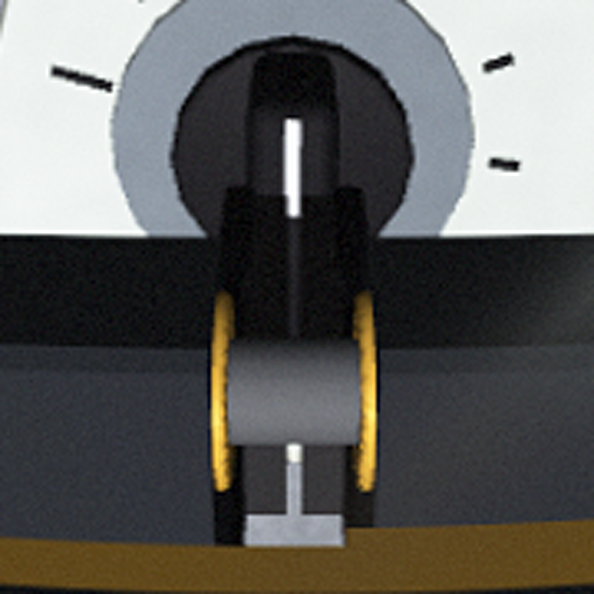

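```bash
python3 -c "
from h import *
p,R,s=pose()
i=r.camera_info('side');q=np.array(i['K'])@(np.array(i['R'])@p+i['t']);print('side tcp px',q[:2]/q[2],'in crop',(q[:2]/q[2]-[180,150])*3)
for z in (.085,.129):
  q=np.array(i['K'])@(np.array(i['R'])@np.array([.4905,.1405,z])+i['t']);print('knob',z,(q[:2]/q[2]-[180,150])*3)
w=r.camera_info('wrist');H=np.array(w['hand_eye']);K=np.array(w['K']);print(H.round(3),K)
def pr(X):
  c=np.linalg.inv(H)@np.append(R.T@(X-p),1);c=c[:3];th=np.arctan2(np.hypot(*c[:2]),c[2]);u=c[:2]/np.hypot(*c[:2])*th*K[0,0]+K[:2,2];return u
print(pr(p),pr(np.array([.4905,.1405,.129])),pr(np.array([.4905,.1405,.085])))
im=cv2.imread('pics/s4.png');cv2.imwrite('pics/s4z.png',cv2.resize(im[150:330,160:340],None,fx=3.3,fy=3.3))
"
```

```text
side tcp px [258.09972603 239.10338975] in crop [234.2991781  267.31016926]
knob 0.085 [235.34770152 286.67710814]
knob 0.129 [229.73705688 245.32244386]
[[ 0.    -0.959 -0.284  0.078]
 [ 1.     0.    -0.     0.001]
 [ 0.    -0.284  0.959 -0.195]
 [ 0.     0.     0.     1.   ]] [[371.64829954   0.         328.60259119]
 [  0.         371.64829954 237.40967996]
 [  0.           0.           1.        ]]
[326.5770132  271.49349517] [324.18786296 288.23493964] [324.997722   258.75984279]
```

View pics/s4z.png

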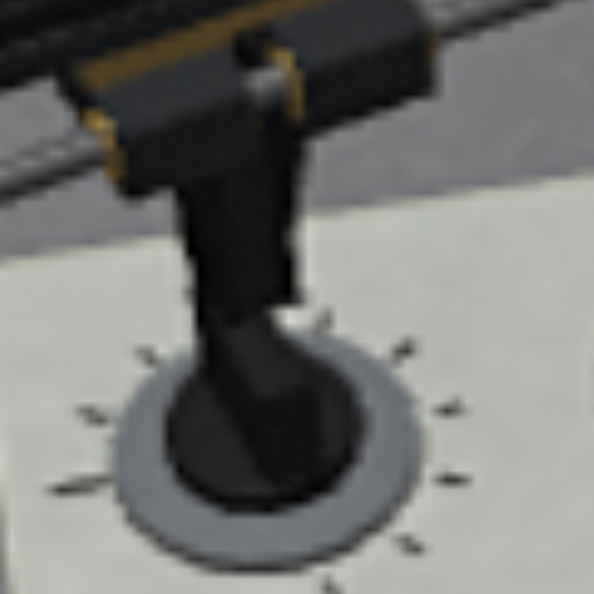

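The fingers shut completely (about 1 mm). The wrist view puts the visible fingertips roughly 28–30 mm above the reported TCP: the tip edge is at row 277, and the 87 mm jaw gap spans 177 px. So they closed just above the bar. I'll reopen and check this before going lower.

>>> {"api": "move_arm", "payload": {
  "deltas": [
    [0,0,0,-0.4,0],
    [0,0,0,0,0],
    [0,0,0,0,0],
    [0,0,0,0,0],
    [0,0,0,0,0],
    [0,0,0,0,0],
    [0,0,0,0,0],
    [0,0,0,0,0]
  ]
}}

```text
time: 9.32
ee_pos: [0.4915, 0.1402, 0.1155]
eef_rot: [0.7, 0.714, -0.0, -0.0]
ft_force: [0.4, 1.0, 0.6]
width: 0.0413
```

```bash
python3 -c "
from h import *
wrist(['speed_knob_grip'],'pics/w5.png')
plan([0.491,0.14,0.105],2)
p,R,s=pose();w=r.camera_info('wrist');H=np.array(w['hand_eye']);K=np.array(w['K'])
def pr(X):
  c=(np.linalg.inv(H)@np.append(X,1))[:3];th=np.arctan2(np.hypot(*c[:2]),c[2]);return c[:2]/np.hypot(*c[:2])*th*K[0,0]+K[:2,2]
for z in (0,-.015,-.03): print(z,[pr(np.array([x,y*s['width']/2,z])).round() for x in (-.0095,.0095) for y in (-1,1)])
im=cv2.imread('pics/w5.png');cv2.imwrite('pics/w5z.png',cv2.resize(im[200:400,200:460],None,fx=3,fy=3,interpolation=cv2.INTER_CUBIC))
"
```

```text
speed_knob_grip 0.63 [0.4884 0.1431 0.1171]
t 9.42 pos [0.4916 0.1403 0.1155] jaw 1.17 tilt z [-0. -0. -1.] F [ 0.5 -0.3  0.3] w 0.0428
shift units [-0.01 -0.02  0.42]
turn total deg (tool+) -0.83 units -0.009
0 [array([289., 287.]), array([364., 287.]), array([288., 256.]), array([365., 256.])]
-0.015 [array([287., 298.]), array([366., 298.]), array([285., 265.]), array([368., 265.])]
-0.03 [array([284., 311.]), array([369., 311.]), array([282., 276.]), array([371., 276.])]
```

View pics/w5z.png

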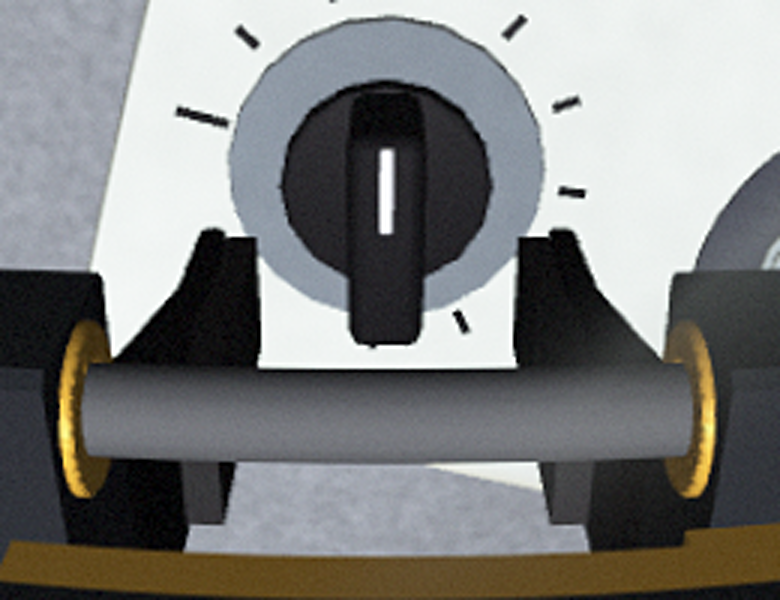

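The inner pad edges at (286,279) and (372,279) match a fingertip 30 mm behind the stated TCP, so the real tip is at about ee_z + 0.030. I'll descend carefully by that amount.

>>> {"api": "move_arm", "payload": {
  "deltas": [
    [0,0,0,0.3,0],
    [0,0,0,0.3,0],
    [0,0,0,0.3,0],
    [0,0,0,0.2,0],
    [0,0,0,0.2,0],
    [0,0,0,0,0]
  ]
}}

```text
time: 9.92
ee_pos: [0.4909, 0.1401, 0.0818]
eef_rot: [0.7, 0.714, -0.001, -0.001]
ft_force: [0.6, 0.0, 0.1]
width: 0.0438
```

>>> {"api": "move_arm", "payload": {
  "deltas": [
    [0,0,0,0.1,0],
    [0,0,0,0.1,0],
    [0,0,0,0.05,0],
    [0,0,0,0,0]
  ]
}}

```text
time: 10.25
ee_pos: [0.4915, 0.1403, 0.0767]
eef_rot: [0.7, 0.714, -0.0, -0.0]
ft_force: [-0.4, 0.3, 0.9]
width: 0.0434
```

>>> {"api": "move_arm", "payload": {
  "deltas": [
    [-1,0,0,0,0],
    [-1,0,0,0,0],
    [-1,0,0,0,0],
    [-1,0,0,0,0],
    [-1,0,0,0,0],
    [-1,0,0,0,0],
    [-1,0,0,0,0],
    [-1,0,0,0,0]
  ]
}}

```text
time: 10.92
ee_pos: [0.4915, 0.1403, 0.0769]
eef_rot: [0.7, 0.714, -0.0, 0.0]
ft_force: [-2.0, -0.3, 1.7]
width: 0.014
```

```bash
python3 -c "
from h import *
wrist(['speed_knob_grip'],'pics/w6.png')
plan([0.491,0.14,0.105],2)
"
```

```text
speed_knob_grip 0.88 [0.489  0.1423 0.1205]
t 11.02 pos [0.4914 0.1403 0.0769] jaw 1.18 tilt z [-0. -0. -1.] F [-3.4 -0.4  3.3] w 0.0139
shift units [-0.01 -0.02 -1.12]
turn total deg (tool+) -0.82 units -0.009
```

View pics/w6.png

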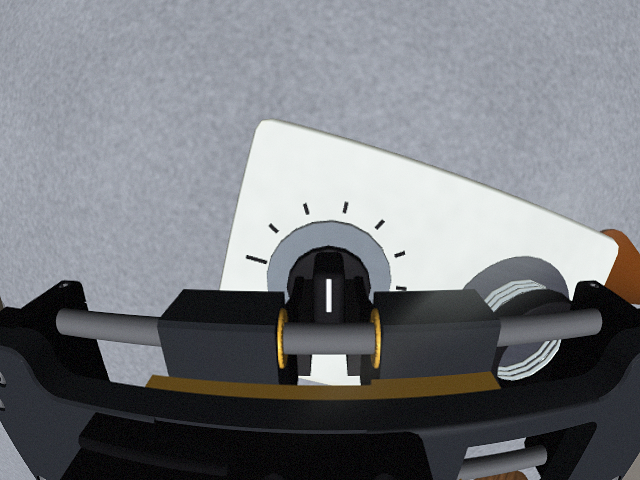

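Now it's gripped (width 14 mm). Turning anticlockwise (negative about tool z).

>>> {"api": "move_arm", "payload": {
  "deltas": [
    [-1,0,0,0,-0.07],
    [-1,0,0,0,-0.07],
    [-1,0,0,0,-0.07],
    [-1,0,0,0,-0.07],
    [-1,0,0,0,-0.07],
    [-1,0,0,0,-0.07],
    [-1,0,0,0,-0.07],
    [-1,0,0,0,-0.07],
    [-1,0,0,0,-0.07],
    [-1,0,0,0,-0.07],
    [-1,0,0,0,-0.05],
    [-1,0,0,0,0]
  ]
}}

```text
time: 12.02
ee_pos: [0.4903, 0.1395, 0.0768]
eef_rot: [0.183, 0.983, -0.001, -0.001]
ft_force: [-9.3, -4.1, 11.1]
width: 0.014
```

```bash
python3 -c "
from h import *
plan([0.491,0.14,0.105],2);print(r.read_state()['torque'])
"
```

```text
t 12.02 pos [0.4903 0.1395 0.0768] jaw 68.96 tilt z [-0.003 -0.002 -1.   ] F [-9.3 -4.1 11.1] w 0.014
shift units [-0.02  0.03 -1.13]
turn total deg (tool+) 66.96 units 0.744
[-0.92592838  1.99423453 -0.02052045]
```

>>> {"api": "move_arm", "payload": {
  "deltas": [
    [-1,0,0,0,-0.04],
    [-1,0,0,0,-0.03],
    [-1,0,0,0,-0.03],
    [-1,0,0,0,0],
    [-1,0,0,0,0]
  ]
}}

```text
time: 12.43
ee_pos: [0.4904, 0.1393, 0.0768]
eef_rot: [0.108, 0.994, -0.001, -0.001]
ft_force: [-9.4, -3.9, 10.0]
width: 0.0143
```

```bash
python3 -c "
from h import *
wrist([],'pics/w7.png')
plan([0.491,0.14,0.105],2);print(r.read_state()['torque'],r.read_state()['joint_positions'])
"
```

```text
t 12.48 pos [0.4905 0.1393 0.0768] jaw 77.61 tilt z [-0.003 -0.002 -1.   ] F [-9.  -2.9 10.4] w 0.0142
shift units [-0.01  0.03 -1.13]
turn total deg (tool+) 75.61 units 0.84
[-0.86269015  1.80415093 -0.35623794] [ 0.53744429  0.34989941 -1.03937283  1.85267076  0.33315571  1.13154122
  0.7333083 ]
```

View pics/w7.png

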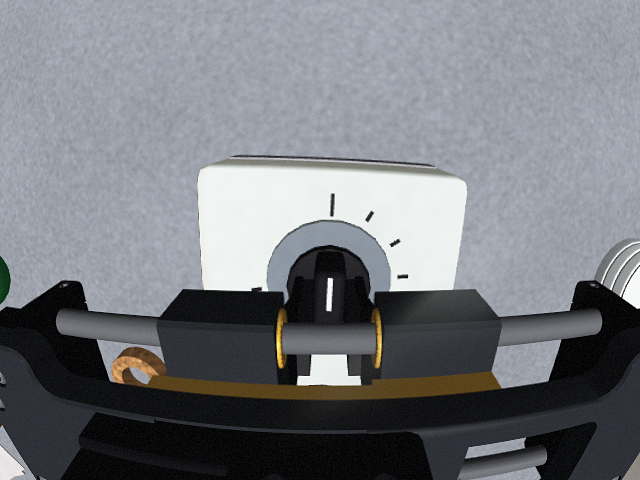

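The mark is aligned with the long tick at (331,205), and the yaw moment jumped to -0.36 N m, so this is the end stop. One small extra nudge, then release.

>>> {"api": "move_arm", "payload": {
  "deltas": [
    [-1,0,0,0,-0.02],
    [-1,0,0,0,-0.01],
    [-1,0,0,0,0],
    [-1,0,0,0,0],
    [-1,0,0,0,0]
  ]
}}

```text
time: 12.9
ee_pos: [0.4906, 0.1393, 0.0767]
eef_rot: [0.085, 0.996, -0.001, -0.001]
ft_force: [-6.7, -3.1, 7.8]
width: 0.015
```

```bash
python3 -c "
from h import *
plan([0.491,0.14,0.105],2);print(r.read_state()['torque'])
"
```

```text
t 12.9 pos [0.4906 0.1393 0.0767] jaw 80.3 tilt z [-0.002 -0.002 -1.   ] F [-6.7 -3.1  7.8] w 0.015
shift units [-0.01  0.03 -1.13]
turn total deg (tool+) 78.3 units 0.87
[-0.79531015  1.4902496  -0.39844436]
```

>>> {"api": "move_arm", "payload": {
  "deltas": [
    [0.2,0,0,0,0],
    [0.2,0,0,0,0],
    [0.2,0,0,0,0],
    [0.2,0,0,0,0],
    [0.2,0,0,0,0],
    [0.2,0,0,0,0],
    [0.2,0,0,0,0],
    [0.2,0,0,-0.4,0],
    [0.2,0,0,-0.8,0],
    [1,0,0,-1,0],
    [1,0,0,-1,0],
    [1,0,0,-1,0]
  ]
}}

```text
time: 13.9
ee_pos: [0.4914, 0.1406, 0.1837]
eef_rot: [0.084, 0.996, 0.0, 0.0]
ft_force: [1.0, -0.2, -0.6]
width: 0.0644
```

>>> {"api": "move_arm", "payload": {
  "deltas": [
    [1,0,0,-1,0],
    [1,0,0,-1,0],
    [1,-0.5,0,-1,0],
    [1,-1,0,0,0],
    [1,0,0,0,0],
    [1,0,0,0,0]
  ]
}}

```text
time: 14.4
ee_pos: [0.5291, 0.134, 0.2571]
eef_rot: [0.084, 0.996, 0.001, -0.0]
ft_force: [-0.0, 0.6, -0.8]
width: 0.0866
```

```bash
python3 -c "
from h import *
plan([0.5634,-0.1965,0.28],70)
wrist(['mixer','speed_knob_grip','cradle_top'],'pics/w8.png')
print(r.read_state()['joint_positions'])
im=r.camera('top');cv2.imwrite('pics/t8.png',im[:,:,::-1])
inf=r.camera_info('top');R=np.array(inf['R']);t=np.array(inf['t'])
for l in ['cradle_top','flask_neck','speed_knob_grip']:
  for d in r.tip_of('top',l): print(l,d['confidence'],(R.T@(np.array(d['position'])-t)).round(4))
"
```

```text
t 14.4 pos [0.5291 0.134  0.2571] jaw 80.35 tilt z [-0.     0.002 -1.   ] F [-0.   0.6 -0.8] w 0.0866
shift units [ -3.57 -12.8   -0.94]
turn total deg (tool+) 10.35 units 0.115
mixer 0.84 [ 0.5572  0.1214 -0.0014]
speed_knob_grip 0.82 [0.4911 0.1407 0.1184]
[ 0.58321579  0.28351275 -1.09790232  1.52321017  0.25290497  1.48936944
  0.8847825 ]
cradle_top 0.48 [0.6112 0.1056 0.1244]
flask_neck 0.87 [ 0.558  -0.192   0.0985]
flask_neck 0.64 [ 0.5549 -0.3122  0.0867]
flask_neck 0.64 [ 0.4518 -0.2156  0.0887]
```

View pics/w8.png

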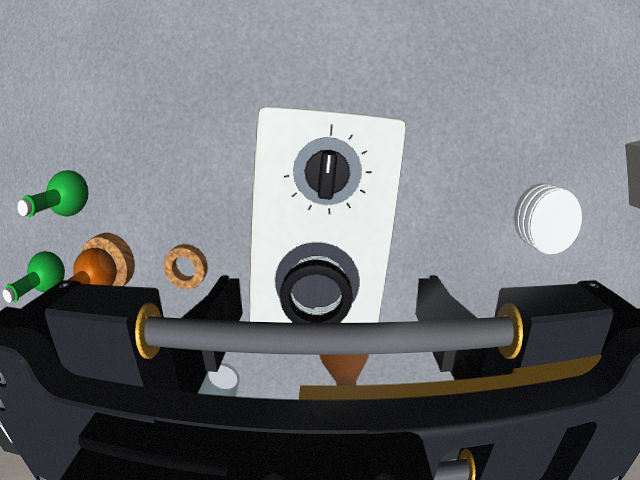

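```bash
cat > rect.py <<'E'
from h import *
def rect(png,p,R,z,c,half=0.06,n=600):
    w=r.camera_info('wrist');H=np.array(w['hand_eye']);K=np.array(w['K'])
    g=np.linspace(-half,half,n)
    X,Y=np.meshgrid(c[0]+g,c[1]-g)  # img right=+x, up=+y
    P=np.stack([X,Y,np.full_like(X,z),],-1).reshape(-1,3)
    T=(P-p)@R; C=(np.c_[T,np.ones(len(T))]@np.linalg.inv(H).T)[:,:3]
    rho=np.hypot(C[:,0],C[:,1]);th=np.arctan2(rho,C[:,2]);u=C[:,:2]/rho[:,None]*th[:,None]*K[0,0]+K[:2,2]
    return cv2.remap(cv2.imread(png),u[:,0].reshape(n,n).astype('f4'),u[:,1].reshape(n,n).astype('f4'),cv2.INTER_LINEAR)
E
python3 -c "
from rect import *
p,R,s=pose()
a=rect('pics/w8.png',p,R,.085,(.491,.14),half=.05,n=400);b=rect('pics/w8.png',p,R,.129,(.491,.14),half=.05,n=400)
cv2.imwrite('pics/r8.png',np.hstack([a,b]))"
```

```text
(no output)
```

View pics/r8.png

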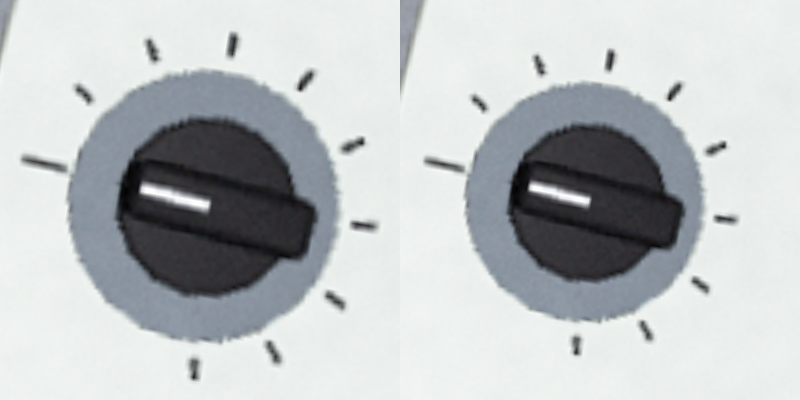

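The mark and long tick directions agree within about 1–2°, so the knob is at its stop. Next, the flask.

>>> {"api": "move_arm", "payload": {
  "deltas": [
    [1,-0.3,-1,0,0],
    [1,-0.3,-1,0,0],
    [1,-0.3,-1,0,0],
    [1,-0.3,-1,0,0],
    [1,-0.3,-1,0,0],
    [1,-0.3,-1,0,0],
    [1,-0.3,-1,0,0],
    [1,-0.3,-1,0,0],
    [1,-0.3,-1,0,0],
    [1,-0.3,-1,0,0],
    [1,-0.3,-1,0,0],
    [1,-0.3,-1,0,0]
  ]
}}

```text
time: 15.8
ee_pos: [0.567, -0.1781, 0.2569]
eef_rot: [0.084, 0.996, -0.0, 0.0]
ft_force: [0.7, -0.1, -0.2]
width: 0.087
```

```bash
python3 -c "
from h import *
plan([0.5635,-0.1972,0.16],80)
wrist(['flask','flask_neck','flask_bulb','cork_ring'],'pics/w9.png')
print(r.read_state()['joint_positions'])
"
```

```text
t 15.8 pos [ 0.567  -0.1781  0.2569] jaw 80.37 tilt z [ 0. -0. -1.] F [ 0.7 -0.1 -0.2] w 0.087
shift units [ 0.01 -0.77  3.88]
turn total deg (tool+) 0.37 units 0.004
flask 0.97 [ 0.4536 -0.219  -0.0042]
flask 0.76 [ 0.5657 -0.1959  0.0108]
flask 0.66 [ 0.5592 -0.3139 -0.0017]
flask_neck 0.85 [ 0.5646 -0.1952  0.1032]
flask_neck 0.75 [ 0.5564 -0.31    0.0859]
flask_neck 0.66 [ 0.4535 -0.2191  0.0844]
flask_bulb 0.69 [ 0.5612 -0.197   0.0481]
flask_bulb 0.66 [ 0.5562 -0.309   0.0326]
cork_ring 0.85 [ 0.5864 -0.0759 -0.0024]
cork_ring 0.69 [ 0.5615 -0.1988  0.0114]
cork_ring 0.55 [ 0.7157 -0.2233  0.001 ]
[ 0.94922613  0.37686641 -0.95439164  1.40003317  0.30484439  1.51910488
  1.41672721]
```

View pics/w9.png

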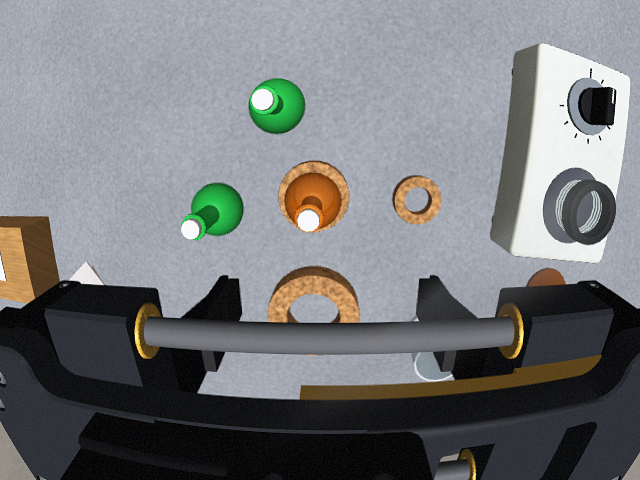

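>>> {"api": "move_arm", "payload": {
  "deltas": [
    [1,0,-0.4,0.5,0],
    [1,0,-0.34,0.8,0],
    [1,0,0,0.9,0],
    [1,0,0,0.9,0],
    [1,0,0,0.9,0],
    [1,0,0,0.9,0],
    [1,0,0,0.8,0],
    [1,0,0,0.8,0],
    [1,0,0,0.6,0],
    [1,0,0,0,0]
  ]
}}

```text
time: 16.88
ee_pos: [0.5616, -0.1943, 0.0756]
eef_rot: [0.083, 0.997, 0.001, -0.002]
ft_force: [-0.4, -0.1, -0.6]
width: 0.087
```

```bash
python3 -c "
from h import *
plan([0.564,-0.1965,0.056],80)
wrist(['flask_neck'],'pics/w10.png')
"
```

```text
t 16.88 pos [ 0.5616 -0.1943  0.0756] jaw 80.45 tilt z [-0.005  0.002 -1.   ] F [-0.4 -0.1 -0.6] w 0.087
shift units [-0.11 -0.07  0.78]
turn total deg (tool+) 0.45 units 0.005
flask_neck 0.9 [ 0.5654 -0.1936  0.102 ]
flask_neck 0.62 [ 0.4536 -0.2224  0.0822]
flask_neck 0.58 [ 0.5527 -0.3099  0.0833]
```

View pics/w10.png

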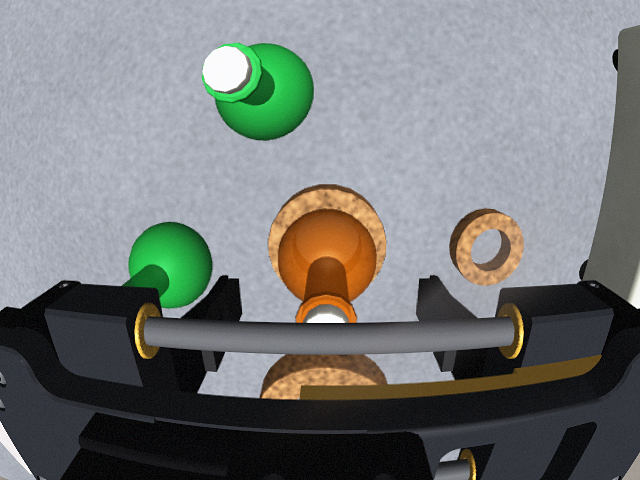

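>>> {"api": "move_arm", "payload": {
  "deltas": [
    [1,-0.06,-0.05,0.4,0],
    [1,0,0,0.3,0],
    [1,0,0,0,0],
    [-1,0,0,0,0],
    [-1,0,0,0,0],
    [-1,0,0,0,0],
    [-1,0,0,0,0],
    [-1,0,0,0,0],
    [-1,0,0,0,0],
    [-1,0,0,0,0],
    [-1,0,0,0,0]
  ],
  "squeeze": 30
}}

```text
time: 17.9
ee_pos: [0.5653, -0.1966, 0.0619]
eef_rot: [0.084, 0.996, -0.0, 0.0]
ft_force: [0.1, 0.1, 0.3]
width: 0.0415
```

>>> {"api": "move_arm", "payload": {
  "deltas": [
    [-1,0,0,0,0],
    [-1,0,0,0,0],
    [-1,0,0,0,0],
    [-1,0,0,0,0]
  ]
}}

```text
time: 18.23
ee_pos: [0.5653, -0.1965, 0.0619]
eef_rot: [0.084, 0.996, 0.0, 0.0]
ft_force: [0.9, 1.0, 0.7]
width: 0.0234
```

```bash
python3 -c "
from h import *
plan([0.564,-0.1965,0.056],80)
wrist(['flask_neck'],'pics/w11.png')
im=r.camera('side');cv2.imwrite('pics/s11.png',cv2.resize(im[290:450,280:480,::-1],None,fx=3.5,fy=3.5))
"
```

```text
t 18.23 pos [ 0.5653 -0.1965  0.0619] jaw 80.38 tilt z [ 0.  0. -1.] F [0.9 1.  0.7] w 0.0234
shift units [ 0.05 -0.01  0.23]
turn total deg (tool+) 0.38 units 0.004
flask_neck 0.86 [ 0.4549 -0.2222  0.084 ]
flask_neck 0.8 [ 0.5554 -0.3065  0.0852]
flask_neck 0.79 [ 0.5637 -0.1966  0.1027]
```

View pics/w11.png

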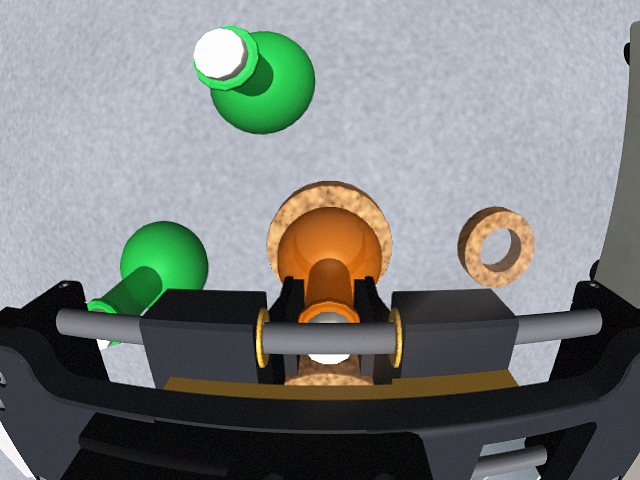

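View pics/s11.png

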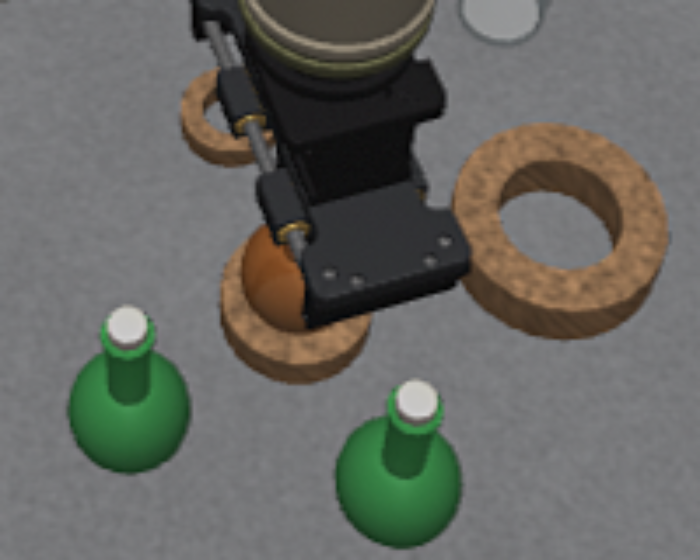

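>>> {"api": "move_arm", "payload": {
  "deltas": [
    [-1,0,0,0,0],
    [-1,0,0,0,0],
    [-1,0,0,0,0],
    [-1,0,0,0,0]
  ],
  "squeeze": 40
}}

```text
time: 18.72
ee_pos: [0.5653, -0.1965, 0.0619]
eef_rot: [0.084, 0.996, -0.0, 0.0]
ft_force: [0.1, 0.2, -0.8]
width: 0.023
```

>>> {"api": "move_arm", "payload": {
  "deltas": [
    [-1,0,0,-0.2,0],
    [-1,0,0,-0.4,0],
    [-1,0,0,-0.6,0],
    [-1,0,0,-0.6,0],
    [-1,0,0,-0.6,0],
    [-1,0,0,-0.6,0],
    [-1,0,0,-0.6,0],
    [-1,0,0,-0.6,0],
    [-1,0,0,-0.6,0],
    [-1,0,0,-0.6,0],
    [-1,0,0,-0.6,0],
    [-1,0,0,-0.6,0]
  ]
}}

```text
time: 19.72
ee_pos: [0.5652, -0.1964, 0.2286]
eef_rot: [0.084, 0.996, -0.0, 0.0]
ft_force: [-0.1, -0.2, -2.4]
width: 0.0233
```

```bash
python3 -c "
from h import *
plan([0.6085,0.1105,0.222],80)
wrist(['flask_neck','flask_bulb'],'pics/w12.png')
im=r.camera('side');cv2.imwrite('pics/s12.png',cv2.resize(im[250:450,250:510,::-1],None,fx=3,fy=3))
"
```

```text
t 19.72 pos [ 0.5652 -0.1964  0.2286] jaw 80.39 tilt z [ 0.001 -0.    -1.   ] F [-0.1 -0.2 -2.4] w 0.0233
shift units [ 0.34 12.39  0.26]
turn total deg (tool+) 0.39 units 0.004
flask_neck 0.97 [ 0.5611 -0.1969  0.2695]
flask_neck 0.79 [ 0.4534 -0.2229  0.0828]
flask_neck 0.64 [ 0.5566 -0.3095  0.0877]
flask_bulb 0.91 [ 0.5614 -0.1948  0.2135]
flask_bulb 0.6 [ 0.4541 -0.2193  0.0269]
```

View pics/s12.png

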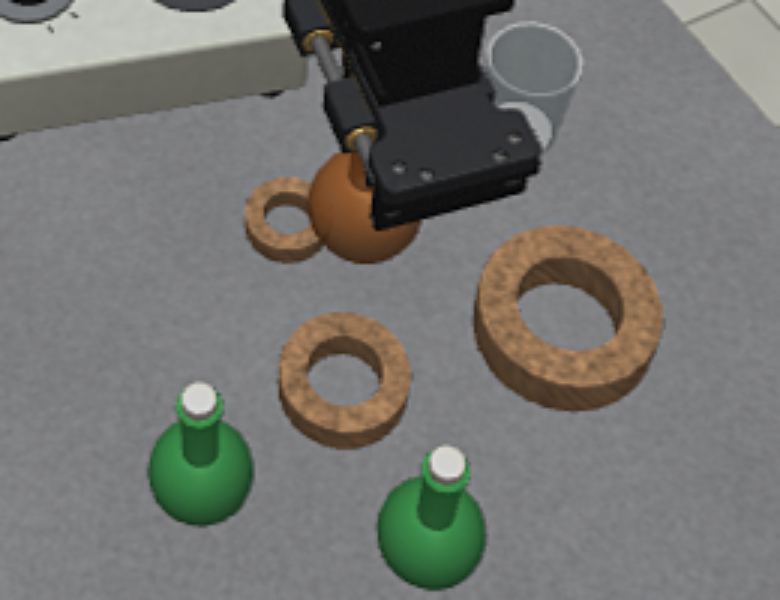

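View pics/w12.png

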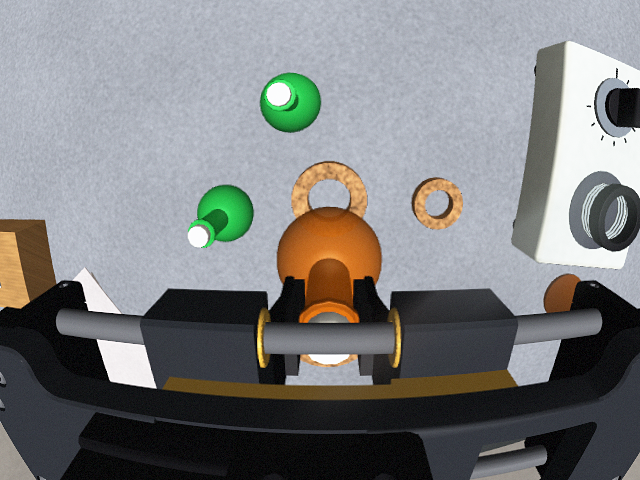

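The flask is lifted out of the ring, upright and hanging in the jaws. I'll carry it toward the cradle and stop short to measure the cradle again.

>>> {"api": "move_arm", "payload": {
  "deltas": [
    [-1,0,0.3,0,0],
    [-1,0,0.6,0,0],
    [-1,0,0.8,0,0],
    [-1,0,0.8,0,0],
    [-1,0,0.8,0,0],
    [-1,0,0.8,0,0],
    [-1,0,0.8,0,0],
    [-1,0,0.7,0,0],
    [-1,0,0.6,0,0],
    [-1,0,0.4,0,0],
    [-1,0,0,0,0]
  ]
}}

```text
time: 20.83
ee_pos: [0.5926, -0.0298, 0.2266]
eef_rot: [0.082, 0.997, 0.001, -0.0]
ft_force: [0.1, 0.0, -1.1]
width: 0.0232
```

```bash
cat > cams.py <<'E'
from h import *
def ext(c,labels,save=None):
    im=r.camera(c)
    if save: cv2.imwrite(save,im[:,:,::-1])
    inf=r.camera_info(c);R=np.array(inf['R']);t=np.array(inf['t'])
    for l in labels:
        for d in r.tip_of(c,l)[:4]: print(c,l,round(d['confidence'],2),(R.T@(np.array(d['position'])-t)).round(4))
def proj(c,X):
    i=r.camera_info(c);q=np.array(i['K'])@(np.array(i['R'])@np.array(X)+i['t']);return q[:2]/q[2]
E
python3 -c "
from cams import *
plan([0.611,0.1105,0.222],80)
wrist(['flask_neck','flask_bulb','cradle_top','speed_knob_grip'],'pics/w13.png')
ext('side',['cradle_top','flask_neck','flask_bulb'],'pics/s13.png')
ext('top',['cradle_top','flask_neck','flask_bulb'],'pics/t13.png')
"
```

```text
t 20.83 pos [ 0.5926 -0.0298  0.2266] jaw 80.65 tilt z [-0.     0.001 -1.   ] F [ 0.1  0.  -1.1] w 0.0232
shift units [0.19 5.66 0.19]
turn total deg (tool+) 0.65 units 0.007
flask_neck 0.8 [ 0.5937 -0.0295  0.2685]
flask_neck 0.77 [ 0.4541 -0.2206  0.0847]
flask_neck 0.75 [ 0.554   0.1213 -0.0011]
flask_neck 0.62 [ 0.5573 -0.3074  0.0869]
flask_bulb 0.82 [ 0.4558 -0.2186  0.03  ]
flask_bulb 0.8 [ 0.5568 -0.3093  0.0281]
flask_bulb 0.62 [ 0.5904 -0.0298  0.2149]
cradle_top 0.96 [0.6121 0.1082 0.1288]
speed_knob_grip 0.88 [0.4894 0.1422 0.1203]
side cradle_top 0.71 [0.6083 0.1085 0.127 ]
side flask_neck 0.94 [ 0.454  -0.2176  0.0876]
side flask_neck 0.86 [ 0.5567 -0.3118  0.0909]
side flask_neck 0.62 [ 0.5914 -0.0335  0.2713]
side flask_bulb 0.88 [ 0.5934 -0.0402  0.2144]
side flask_bulb 0.82 [ 0.5582 -0.3116  0.0298]
side flask_bulb 0.78 [ 0.4549 -0.2188  0.0312]
top cradle_top 0.86 [0.6142 0.1079 0.1263]
top flask_neck 0.76 [ 0.5527 -0.3125  0.0858]
top flask_neck 0.54 [ 0.5554  0.1284 -0.0023]
top flask_neck 0.47 [ 0.4502 -0.2166  0.0883]
top flask_neck 0.19 [0.7549 0.1153 0.0017]
top flask_bulb 0.8 [ 0.5517 -0.3152  0.0356]
top flask_bulb 0.63 [ 0.454  -0.2167  0.0288]
```

View pics/w13.png

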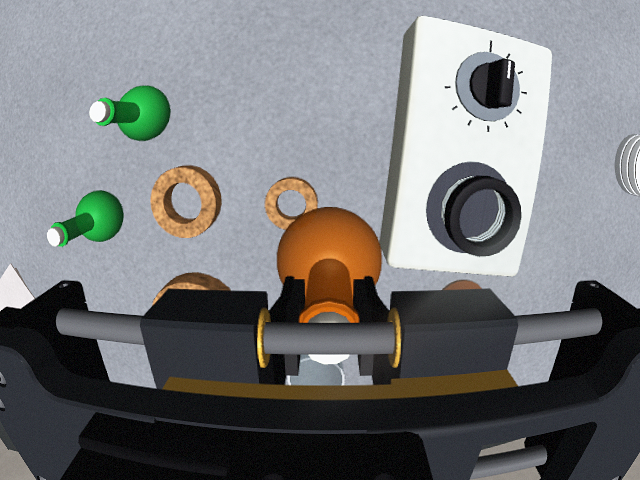

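View pics/s13.png

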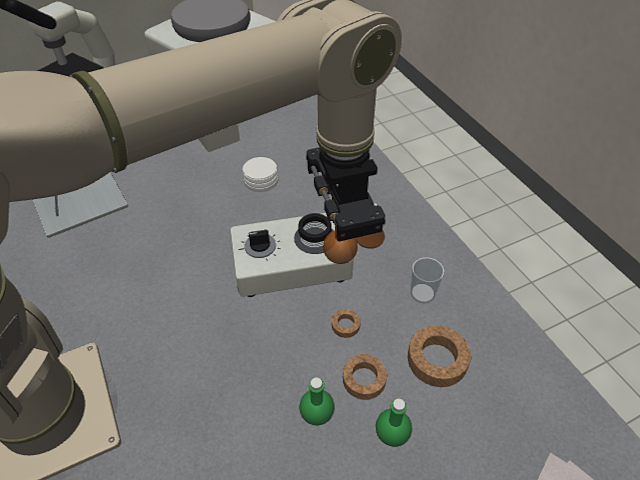

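```bash
python3 -c "
from rect import *
from cams import *
p,R,s=pose()
a=rect('pics/w13.png',p,R,.127,(.61,.11),half=.05,n=400)
# top camera rectified
i=r.camera_info('top');K=np.array(i['K']);Rc=np.array(i['R']);t=np.array(i['t'])
g=np.linspace(-.05,.05,400);X,Y=np.meshgrid(.61+g,.11-g);P=np.stack([X,Y,X*0+.127],-1)@Rc.T+t
def rr(fn,i):
  K=np.array(i['K']);P=np.stack([X,Y,X*0+.127],-1)@np.array(i['R']).T+i['t'];q=P@K.T;return cv2.remap(cv2.imread(fn),(q[...,0]/q[...,2]).astype('f4'),(q[...,1]/q[...,2]).astype('f4'),cv2.INTER_CUBIC)
b=rr('pics/t13.png',i);c=rr('pics/s13.png',r.camera_info('side'));d=rr('pics/side0.png',r.camera_info('side'));e=rr('pics/top0.png',i)
for im in (a,b,c,d,e): cv2.circle(im,(200,200),144,(0,0,255),1);cv2.circle(im,(200,200),104,(0,0,255),1)
cv2.imwrite('pics/r13.png',cv2.resize(np.vstack([np.hstack([a,b]),np.hstack([d,e])]),(600,600)))"
```

```text
(no output)
```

View pics/r13.png

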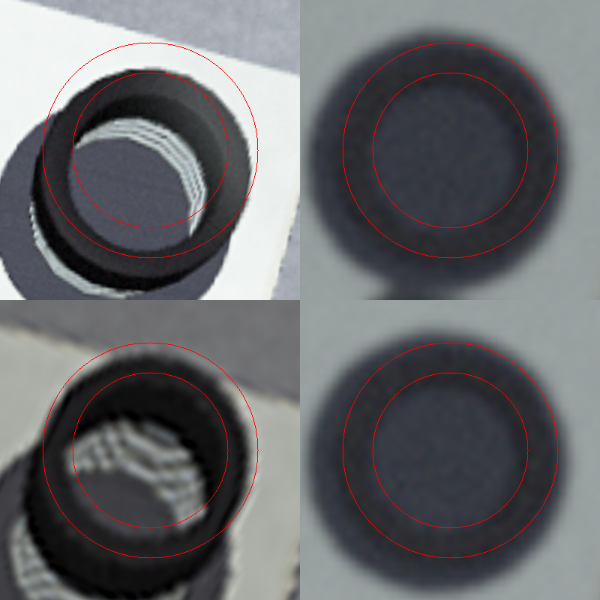

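>>> {"api": "move_arm", "payload": {
  "deltas": [
    [-1,0.02,0.3,0,0],
    [-1,0.02,0.6,0,0],
    [-1,0.02,0.8,0,0],
    [-1,0.02,0.8,0,0],
    [-1,0.02,0.8,0,0],
    [-1,0.02,0.8,0,0],
    [-1,0.02,0.6,0,0],
    [-1,0.02,0.5,0,0],
    [-1,0.02,0.3,0,0],
    [-1,0,0.1,0,0],
    [-1,0,0,0,0]
  ]
}}

```text
time: 22.4
ee_pos: [0.6118, 0.1056, 0.2268]
eef_rot: [0.083, 0.997, 0.0, -0.0]
ft_force: [0.5, 0.0, -1.6]
width: 0.023
```

```bash
python3 -c "
from cams import *
plan([0.6105,0.109,0.183],80)"
```

```text
t 22.4 pos [0.6118 0.1056 0.2268] jaw 80.43 tilt z [-0.  0. -1.] F [ 0.5  0.  -1.6] w 0.023
shift units [0.07 0.13 1.75]
turn total deg (tool+) 0.43 units 0.005
```

>>> {"api": "move_arm", "payload": {
  "deltas": [
    [-1,0.04,0.1,0.3,0],
    [-1,0,0,0.4,0],
    [-1,0,0,0.4,0],
    [-1,0,0,0.4,0],
    [-1,0,0,0.2,0],
    [-1,0,0,0,0],
    [-1,0,0,0,0]
  ]
}}

```text
time: 22.98
ee_pos: [0.6112, 0.1073, 0.184]
eef_rot: [0.084, 0.996, -0.0, -0.0]
ft_force: [0.0, -0.6, -1.2]
width: 0.0232
```

```bash
python3 -c "
from cams import *
plan([0.6105,0.109,0.161],80)
wrist(['flask_neck','flask_bulb','cradle_top'],'pics/w14.png')
ext('side',['cradle_top','flask_neck','flask_bulb'],'pics/s14.png')
ext('top',['cradle_top','flask_neck','flask_bulb'],'pics/t14.png')
for f,a in (('s14',(200,320,260,380)),('t14',(190,290,230,350))):
  im=cv2.imread('pics/%s.png'%f)[a[0]-20:a[1],a[2]:a[3]];cv2.imwrite('pics/%sz.png'%f,cv2.resize(im,None,fx=4,fy=4,interpolation=cv2.INTER_CUBIC))
"
```

```text
t 22.98 pos [0.6112 0.1073 0.184 ] jaw 80.36 tilt z [-0.001 -0.    -1.   ] F [ 0.  -0.6 -1.2] w 0.0232
shift units [0.04 0.06 0.92]
turn total deg (tool+) 0.36 units 0.004
flask_neck 0.57 [0.6107 0.1053 0.2247]
flask_neck 0.15 [0.4905 0.1425 0.1207]
flask_bulb 0.63 [ 0.5538 -0.3083  0.0305]
flask_bulb 0.62 [0.6101 0.1066 0.1685]
flask_bulb 0.59 [ 0.4589 -0.2196  0.0308]
side cradle_top 0.89 [0.6059 0.1087 0.1243]
side flask_neck 0.97 [0.6109 0.11   0.2301]
side flask_neck 0.8 [ 0.5583 -0.3106  0.0906]
side flask_neck 0.77 [ 0.452  -0.2186  0.0879]
side flask_bulb 0.89 [ 0.4565 -0.2173  0.032 ]
side flask_bulb 0.64 [0.6089 0.1102 0.1709]
side flask_bulb 0.62 [ 0.5549 -0.3113  0.0299]
top flask_neck 0.94 [ 0.45   -0.2154  0.0911]
top flask_bulb 0.72 [ 0.555  -0.3138  0.0327]
top flask_bulb 0.71 [ 0.4551 -0.2211  0.0322]
top flask_bulb 0.64 [0.4927 0.1425 0.1196]
```

View pics/w14.png

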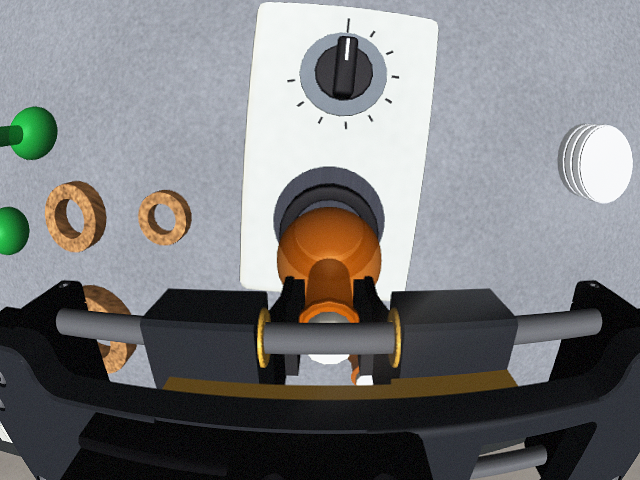

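View pics/s14z.png

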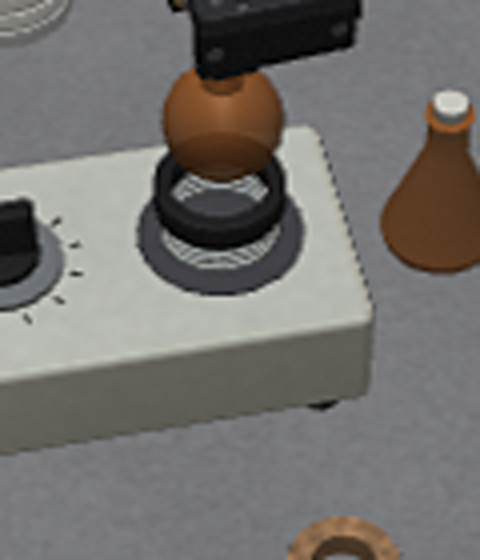

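View pics/t14z.png

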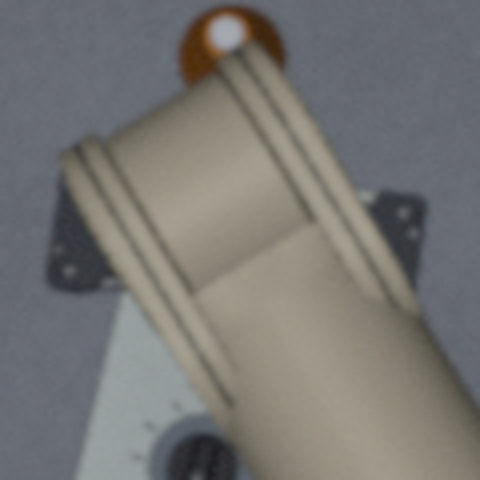

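```bash
python3 -c "
from cams import *
f=lambda X:((proj('side',X)-[260,180])*4).round(1)
print(f([.609,.1085,.127]),f([.609,.1085,.168]),'dx/10mm',f([.619,.1085,.127])-f([.609,.1085,.127]),'dy/10mm',f([.609,.1185,.127])-f([.609,.1085,.127]))"
```

```text
[216.9 175.7] [215.9 121.3] dx/10mm [16.9 -6.1] dy/10mm [ -8.2 -12.2]
```

```bash
cat > ov.py <<'E'
from cams import *
p,R,s=pose();w=r.camera_info('wrist');H=np.linalg.inv(np.array(w['hand_eye']));K=np.array(w['K'])
def pw(X):
    c=(np.c_[(X-p)@R,np.ones(len(X))]@H.T)[:,:3];rho=np.hypot(c[:,0],c[:,1]);th=np.arctan2(rho,c[:,2]);return c[:,:2]/rho[:,None]*th[:,None]*K[0,0]+K[:2,2]
def ps(X):
    i=r.camera_info('side');q=(X@np.array(i['R']).T+i['t'])@np.array(i['K']).T;return q[:,:2]/q[:,2:]
A=np.linspace(0,2*np.pi,200);C=np.c_[np.cos(A),np.sin(A),0*A]
def ring(c,z,rad): return np.array([c[0],c[1],z])+rad*C
def sphere(c,rad,cam):
    v=cam-np.array(c);d=np.linalg.norm(v);v/=d;h=rad*rad/d;rr=rad*np.sqrt(1-(rad/d)**2)
    a=np.cross(v,[0,1,0.3]);a/=np.linalg.norm(a);b=np.cross(v,a);return np.array(c)+h*v+rr*(np.outer(np.cos(A),a)+np.outer(np.sin(A),b))
i=r.camera_info('side');scam=-np.array(i['R']).T@np.array(i['t'])
wcam=R@np.array(w['hand_eye'])[:3,3]+p
def draw(im,px,off,f,col):
    cv2.polylines(im,[((px-off+0.5)*f*16-8).astype(int)],False,col,1,cv2.LINE_AA,4)
E
cat > ov1.py <<'E'
from ov import *
import sys
n=sys.argv[1];cx,cy,bx,by,bz=map(float,sys.argv[2:7])
im=cv2.resize(cv2.imread(f'pics/s{n}.png')[180:260,270:360],None,fx=6,fy=6,interpolation=cv2.INTER_CUBIC)
for z,rd in ((.127,.036),(.127,.026),(.109,.036)): draw(im,ps(ring((cx,cy),z,rd)),[270,180],6,(0,255,255))
draw(im,ps(sphere((bx,by,bz),.032,scam)),[270,180],6,(0,255,0))
im2=cv2.resize(cv2.imread(f'pics/w{n}.png')[150:310,240:420],None,fx=3,fy=3,interpolation=cv2.INTER_CUBIC)
for z,rd in ((.127,.036),(.127,.026),(.109,.036)): draw(im2,pw(ring((cx,cy),z,rd)),[240,150],3,(0,255,255))
draw(im2,pw(sphere((bx,by,bz),.032,wcam)),[240,150],3,(0,255,0))
cv2.imwrite(f'pics/ov{sys.argv[7]}.png',cv2.resize(np.vstack([im,im2]),None,fx=.6,fy=.6) if 0 else np.hstack([im[:,:390] if 0 else cv2.resize(im,(400,356)),cv2.resize(im2,(400,356))]))
E
python3 ov1.py 14 0.608 0.107 0.611 0.107 0.168 a
```

```text
(no output)
```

View pics/ova.png

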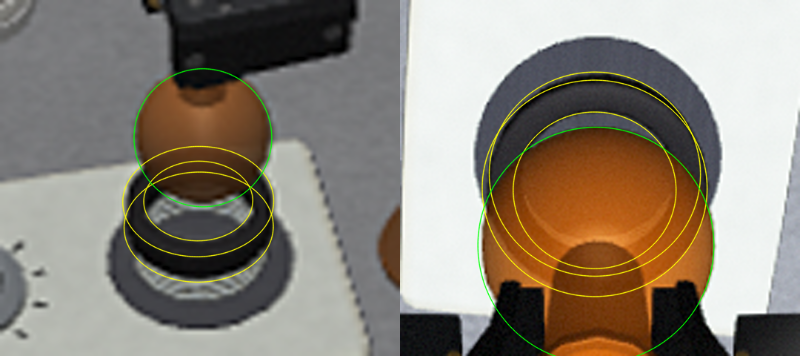

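Overlay check: the bulb outline fits (0.611,0.107,0.168), and the ring fits about (0.609,0.1085). I'll correct by 2 mm and lower, watching the force.

>>> {"api": "move_arm", "payload": {
  "deltas": [
    [-1,0.09,0.05,0.2,0],
    [-1,0,0,0.2,0],
    [-1,0,0,0.2,0],
    [-1,0,0,0.1,0],
    [-1,0,0,0,0],
    [-1,0,0,0,0]
  ]
}}

```text
time: 24.08
ee_pos: [0.6092, 0.109, 0.1666]
eef_rot: [0.084, 0.996, -0.0, -0.0]
ft_force: [-0.6, 0.2, -1.7]
width: 0.0234
```

```bash
python3 -c "
from cams import *
plan([0.6095,0.1085,0.161],80)
wrist(['flask_bulb'],'pics/w15.png')
ext('side',['cradle_top','flask_neck','flask_bulb'],'pics/s15.png')
"; python3 ov1.py 15 0.609 0.1085 0.609 0.1085 0.151 b
```

```text
t 24.08 pos [0.6092 0.109  0.1666] jaw 80.37 tilt z [-0. -0. -1.] F [-0.6  0.2 -1.7] w 0.0234
shift units [-0.01 -0.02  0.22]
turn total deg (tool+) 0.37 units 0.004
flask_bulb 0.59 [ 0.4548 -0.2209  0.0296]
flask_bulb 0.58 [0.605  0.1101 0.1521]
side cradle_top 0.78 [0.6075 0.1093 0.1259]
side cradle_top 0.24 [ 0.5627 -0.1998  0.0037]
side flask_neck 0.93 [0.6104 0.1107 0.2124]
side flask_neck 0.92 [ 0.4536 -0.2193  0.0872]
side flask_neck 0.56 [ 0.5565 -0.3123  0.0893]
side flask_neck 0.23 [7.594e-01 1.174e-01 1.000e-04]
side flask_bulb 0.87 [0.6075 0.1078 0.152 ]
side flask_bulb 0.82 [ 0.4544 -0.2183  0.0277]
side flask_bulb 0.78 [ 0.5559 -0.3122  0.0304]
```

View pics/ovb.png

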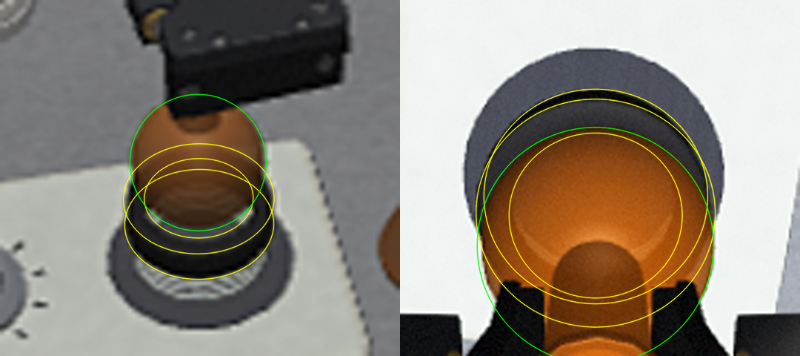

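Well aligned. Lowering in small steps.

>>> {"api": "move_arm", "payload": {
  "deltas": [
    [-1,0,0,0.08,0],
    [-1,0,0,0.08,0],
    [-1,0,0,0.04,0],
    [-1,0,0,0,0],
    [-1,0,0,0,0]
  ],
  "squeeze": 50
}}

```text
time: 24.8
ee_pos: [0.6093, 0.109, 0.1618]
eef_rot: [0.084, 0.996, -0.0, -0.0]
ft_force: [-0.7, -0.6, -0.5]
width: 0.0229
```

>>> {"api": "move_arm", "payload": {
  "deltas": [
    [-1,0,0,0.06,0],
    [-1,0,0,0.06,0],
    [-1,0,0,0,0],
    [-1,0,0,0,0]
  ]
}}

```text
time: 25.13
ee_pos: [0.6095, 0.109, 0.159]
eef_rot: [0.084, 0.996, -0.0, 0.0]
ft_force: [-0.6, -1.7, 2.4]
width: 0.0225
```

>>> {"api": "move_arm", "payload": {
  "deltas": [
    [-1,0,0,0.06,0],
    [-1,0,0,0.06,0],
    [-1,0,0,0,0],
    [-1,0,0,0,0]
  ]
}}

```text
time: 25.47
ee_pos: [0.6094, 0.109, 0.156]
eef_rot: [0.084, 0.996, -0.0, 0.0]
ft_force: [0.0, -2.1, 5.2]
width: 0.0227
```

>>> {"api": "move_arm", "payload": {
  "deltas": [
    [-1,0,0,0.06,0],
    [-1,0,0,0.06,0],
    [-1,0,0,0.06,0],
    [-1,0,0,0.06,0],
    [-1,0,0,0,0],
    [-1,0,0,0,0]
  ]
}}

```text
time: 25.97
ee_pos: [0.6098, 0.1089, 0.1505]
eef_rot: [0.084, 0.996, -0.0, 0.001]
ft_force: [-1.0, -3.0, 8.2]
width: 0.0229
```

```bash
python3 -c "
from cams import *
plan([0.6095,0.109,0.1475],80)
wrist(['flask_bulb'],'pics/w16.png')
ext('side',['cradle_top','flask_neck','flask_bulb'],'pics/s16.png')
"; sed -e 's/\.127/.116/g;s/\.109,/.098,/g' ov1.py > ov2.py; python3 ov2.py 16 0.609 0.1085 0.609 0.1085 0.135 c
```

```text
t 25.97 pos [0.6098 0.1089 0.1505] jaw 80.35 tilt z [ 0.001 -0.    -1.   ] F [-1.  -3.   8.2] w 0.0229
shift units [0.01 0.   0.12]
turn total deg (tool+) 0.35 units 0.004
flask_bulb 0.93 [0.6048 0.1066 0.1356]
flask_bulb 0.82 [ 0.4579 -0.2192  0.0314]
side cradle_top 0.67 [0.6072 0.1092 0.115 ]
side flask_neck 0.97 [0.6116 0.1107 0.1968]
side flask_neck 0.71 [ 0.4499 -0.221   0.0868]
side flask_neck 0.66 [ 0.5582 -0.3096  0.0897]
side flask_bulb 0.88 [ 0.5593 -0.315   0.0298]
side flask_bulb 0.83 [0.6063 0.1066 0.1384]
side flask_bulb 0.58 [ 0.4576 -0.2195  0.0286]
```

View pics/ovc.png

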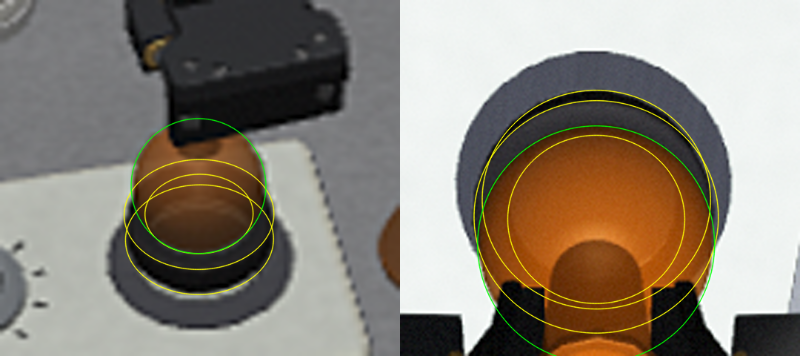

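The cradle is following the flask down, and the force rises with the spring. I'll press about 4 mm further.

>>> {"api": "move_arm", "payload": {
  "deltas": [
    [-1,0,0,0.06,0],
    [-1,0,0,0.06,0],
    [-1,0,0,0.04,0],
    [-1,0,0,0,0],
    [-1,0,0,0,0],
    [-1,0,0,0,0]
  ]
}}

```text
time: 26.77
ee_pos: [0.61, 0.1089, 0.147]
eef_rot: [0.084, 0.996, -0.0, 0.001]
ft_force: [-1.0, -3.0, 11.5]
width: 0.0228
```

>>> {"api": "move_arm", "payload": {
  "deltas": [
    [-1,0,0,0.02,0],
    [-1,0,0,0,0],
    [-1,0,0,0,0],
    [-1,0,0,0,0]
  ]
}}

```text
time: 27.1
ee_pos: [0.6101, 0.1089, 0.1466]
eef_rot: [0.084, 0.996, -0.0, 0.001]
ft_force: [-1.0, -3.9, 11.1]
width: 0.0228
```

>>> {"api": "move_arm", "payload": {
  "deltas": [
    [-1,0,0,0.03,0],
    [-1,0,0,0,0],
    [-1,0,0,0,0],
    [-1,0,0,0,0],
    [-1,0,0,0,0],
    [-1,0,0,0,0],
    [-1,0,0,0,0],
    [-1,0,0,0,0]
  ]
}}

```text
time: 27.77
ee_pos: [0.6102, 0.1089, 0.146]
eef_rot: [0.084, 0.996, -0.0, 0.001]
ft_force: [-1.2, -4.5, 12.6]
width: 0.0231
```

```bash
python3 -c "
from cams import *
plan([0.6095,0.109,0.1475],80)
wrist(['flask_bulb','flask_neck','speed_knob_grip'],'pics/w17.png')
for k in range(2): ext('side',['cradle_top','flask_neck','flask_bulb'],'pics/s17.png')
for k in range(3): print(r.read_state()['ft_force'].round(1),r.read_state()['ee_pos'].round(4)); r.camera('top')
"; sed -e 's/\.127/.114/g;s/\.109,/.096,/g' ov1.py > ov2.py; python3 ov2.py 17 0.609 0.1085 0.609 0.1085 0.133 d
```

```text
t 27.77 pos [0.6102 0.1089 0.146 ] jaw 80.34 tilt z [ 0.002 -0.    -1.   ] F [-1.2 -4.5 12.6] w 0.0231
shift units [ 0.03 -0.   -0.06]
turn total deg (tool+) 0.34 units 0.004
flask_bulb 0.97 [0.6057 0.1118 0.1296]
flask_bulb 0.87 [ 0.4547 -0.2202  0.0309]
flask_bulb 0.68 [0.6094 0.1094 0.1872]
flask_neck 0.55 [0.6115 0.1077 0.1845]
speed_knob_grip 0.83 [0.49   0.1405 0.1232]
side cradle_top 0.76 [0.6087 0.1105 0.112 ]
side flask_neck 0.96 [ 0.5578 -0.3133  0.0898]
side flask_neck 0.65 [ 0.4518 -0.2192  0.084 ]
side flask_neck 0.64 [0.6081 0.1102 0.1935]
side flask_bulb 0.82 [ 0.4551 -0.2177  0.0293]
side flask_bulb 0.8 [ 0.5572 -0.309   0.0293]
side flask_bulb 0.66 [0.6051 0.1094 0.1314]
side flask_bulb 0.27 [ 7.80e-01 -7.62e-02  6.00e-04]
side cradle_top 0.83 [0.6074 0.1107 0.112 ]
side flask_neck 0.96 [ 0.5575 -0.3139  0.091 ]
side flask_neck 0.92 [0.61   0.1065 0.1904]
side flask_neck 0.62 [ 0.4547 -0.2206  0.0854]
side flask_bulb 0.71 [ 0.5555 -0.3125  0.0329]
side flask_bulb 0.63 [0.6069 0.1067 0.1313]
side flask_bulb 0.61 [ 0.4528 -0.2186  0.0289]
[-0.5 -3.7 13. ] [0.6101 0.1089 0.1459]
[-0.7 -4.2 12.7] [0.6101 0.1089 0.1459]
[-2.1 -3.3 12.8] [0.6102 0.1089 0.146 ]
```

View pics/ovd.png

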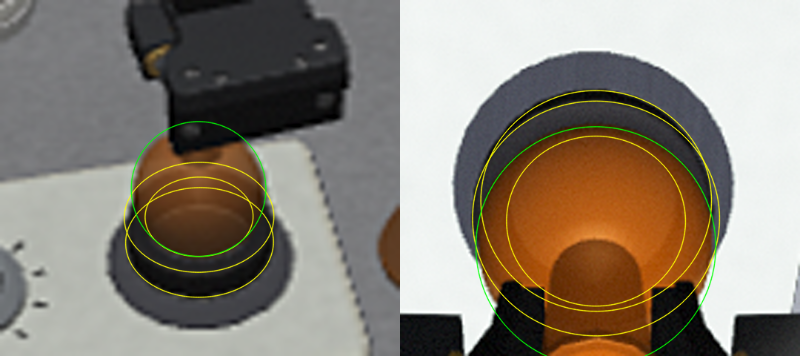

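View pics/w17.png

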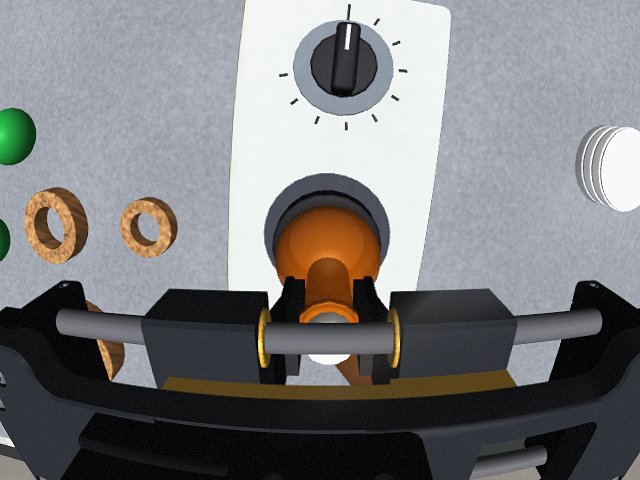

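The cradle is 13–15 mm down under a steady vertical force of about 13–14 N. The flask is seated and upright, and the knob mark at (347,35) still points at the long tick. Handing in.

```bash
python3 -c "
from bench import r
print(r.close_job()); print(r.read_state()['ft_force'])"
```

```text
the job is handed in; nothing more can be done
None
the job is handed in; nothing more can be done
```

I turned the knob anticlockwise to its stop, lifted the amber flask out of its cork ring, set it upright in the cradle and pressed it down. I then handed in with the neck still gripped at a 50 N setting, about 28 s in. No verdict was reported.

**Last checks**
- **Knob:** the yaw moment jumped to about -0.4 N m at the stop. The mark and the longest tick agreed within about 2° after release, and the mark still pointed at that tick at the end.
- **Cradle:** the steady vertical force reading was about 13 N, or about 14 N with the flask's weight added, which the spring figures put at 13–14 mm down. The side camera put the cradle top at z = 0.112, about 15 mm down.
- **Flask:** the picture overlays showed the bulb centred in the ring within about 2 mm. Single network readings scattered up to about 4 mm from that. The tool was within 0.002 rad of vertical and the measured position was still. A sideways force of about 4 N remained.
- **Bystanders:** I saw no movement of the conical flask, beaker or dishes and didn't touch them. I did not re-measure them at the end.

**What went wrong or disagreed**
- The first grip on the knob missed. In the wrist pictures the fingertips sit about 30 mm behind the stated TCP, so the jaws closed above the bar. I allowed for that offset in all later moves.
- My estimates of the cradle centre differed between cameras by 2–8 mm, so I corrected the position at the hover from the overlays and watched the force while lowering.

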